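# Hang the splash hood, then rock the tight tube block out of its dock

## Robot

A 6-joint arm with a two-finger parallel gripper is mounted at the origin on the work surface. World frame = base frame: x ahead of the robot, y to its left, z up, the work surface at z = 0. Lengths are in m, angles in rad, forces in N, time in s.
With the tool pointing down it reaches from about 0.15 to 0.775 m from the base axis. Payload 6.1 kg.
Tool frame: the origin (TCP) lies on the centre line of the jaws, within the pads' length; the fingertips stand env.finger_overhang ahead of it and the grasp point (between the pads) lies 5 mm behind it (env.finger_overhang is the distance from the TCP to the fingertips, in m); x points along the fingers, y is the direction in which the jaws open and shut, and the axes are right-handed (so a half turn about x gives the same grasp; the last joint's range is limited). The gripper opens to 85 mm and grips with 20 to 120 N. Pads are 22 mm wide; open, the fingers measure 114 mm over their backs; the gripper's body (76 mm by 85 mm) begins 54 mm behind the grasp point. The pads swing forward as they close: fully open they stand 13 mm farther back than shut.
Start: joints at [-1.259, 0.126, -0.04, 1.405, 0, 1.571], TCP at [0.161, -0.5, 0.245] pointing down, gripper open.
Joint ranges: [-2.72, 2.72], [-0.95, 1.95], [-1.27, 1.35], [-1.78, 2.02], [-1.46, 1.47], [-3.14, 3.14]. Speed limits (rad/s): [2.39, 2.39, 3.01, 3.14, 3.14, 3.14].

## Interface

Orientations are given as a unit quaternion [x, y, z, w].
In Python, from plant import status, snapshot, order, env gives the robot as it stands.
- The arm moves only by the shell command python3 -m jog 'ROWS'. ROWS is JSON, a list of rows, each an object with "translation": the shift along the world's x, y, z in m, a list of three; "delta_rot": the turn, a rotation vector about the world's x, y, z in units of 6 degrees (1.0 is 6 degrees), a list of three; "hand": the opening, from 0 (shut) to 1 (fully open). In form: [{"translation": [dx, dy, dz], "delta_rot": [wx, wy, wz], "hand": hand}, ...]. A call has 1 to 10 rows; each row shifts and turns the pose as measured when the row begins; what a row does not reach is not made up. A row lasts 1/12 s, in which the tool goes at most 41.7 mm and 7.16 degrees, less where a joint would pass 70% of its speed; a pose out of reach is approached as far as the arm can. A call with a gripper value outside its range is refused whole. The fingers move at their own pace and stop on an object; the grip force is fixed at half the most. Time passes only in rows, so rows that do not move let the fingers close. It gives the time, the measured TCP pose, the force and the opening at its end, in the units of the state.
- status.get_state(): the state, without advancing time (a new reading comes with each control period).
- snapshot(name): name is "side" or "top" or "wrist"; returns a dict with "color" (384x512x3 uint8, red, green, blue), "depth" (384x512 float32, m along the optical axis (not along the pixel's ray), 0 where there is no reading), "camera_matrix" (3x3 intrinsics, pixels), "pose" (4x4, takes a point from camera to world coordinates); the wrist camera has in their place "mount" (4x4, takes a point from camera to tool coordinates, whose origin is the TCP and whose axes are the tool frame's). Camera axes: x right, y up, looking along -z (the intrinsics and any distortion apply to the point x, -y, -z); pixel columns grow to the right and rows downward; lengths in m; the calibration is good to about 2 mm. A picture is of the moment at which its call begins: read the wrist's pose just before it.
- order.hand_in(): hands the job in, once; it reports no verdict.
The state is a dict: "time": time; "joint_pos": joint angles; "dq": joint speeds; "joint_efforts": joint torques, N m; "tcp_pos": TCP position; "tcp_rot": TCP orientation; "wrist_force": force on the tool from outside, world axes, zero at the start; "torque": the same for the moment, N m; "grip_width": opening from 0.0 (shut) to 1.0 (fully open).
Only numpy, scipy, OpenCV 4.12 (cv2) and the standard library are available. Lean on these libraries where they do the work, as an engineer would, in place of code of your own. Each camera call takes 0.05 s, during which the arm holds its last target.

## Task

Lift the clear splash hood off the sample dock by its bail handle and hang it by that handle on the two-pronged hook stand. The aluminium tube block in the dock sits tight between two catches, so take its upright pull plate and rock it side to side while it is still in the dock: raise its left edge first with the right edge staying down (left as the robot faces the bench), then tip it clearly past level the other way so the right edge is the higher one. Once both sides are free, lift it level and finish while holding it, still and level, just clear of the dock, about 20 mm above its top and straight over the well; leave the other bench items where they are.

Things in the scene. Friction and masses are not known exactly. Their poses are not given: they have to be found in the camera images.
- dock: White fixed dock 130 (x) x 160 (y) x 60 mm high; origin under its centre, y to the robot's left, yaw within 0.3 rad. Well in its top: 48 (x) x 84 (y) mm, floor 20 mm above the table. At the middle of the well's left (+y) and right side a sprung steel catch (nose 8 mm thick, 34 mm above the table) presses on the block.
- block: Aluminium tube block seated in the well, about 0.35 kg: 44 (x) x 60 (y) x 45 mm, top 5 mm above the dock's; origin under its centre, axes as the dock's. Its lowest 8 mm is a foot 66 mm wide in y, sloping in to 60 mm at 13 mm height; the catches press just above. Pull plate on top: 30 (x) x 12 mm (y), 45 to 85 mm above the underside, then a lip 20 mm wide in y up to 90 mm.
- block_left (a point): Middle of the left (+y) lower edge of the block, 33 mm from its centre. An edge springs past its catch when raised about 6 mm (0.09 rad about the other edge), needing about 15 N a side, then stays up by rubbing; it is quite free of the catch from 18 mm up.
- block_right (a point): Middle of the right (-y) lower edge of the block, 33 mm from its centre. Tilts of 0.07 rad and more count as rocking; there is room to tilt about 0.2 rad. With the left edge past its catch, turning about that edge the other way brings the right edge past its own.
- block_pull (a point): Point to grip on the pull plate, 73 mm above the block's underside on its centre line, below the lip; grip across the 12 mm thickness, fingers closing along the block's y.
- hood: Loose clear plastic hood, an upside-down box 80 (x) x 124 (y) x 60 mm high, walls 3 mm, 0.16 kg, standing on the dock's top over the pull plate; origin at the centre of its lower rim. On it a bail of 8 mm steel bar: uprights at y = -57 and +57 mm, and a level bar along y between them, centre line 122 mm above the rim (62 mm above the hood's top).
- hood_bar (a point): Middle of the bail's bar (on its centre line). A flat-sided black grip sleeve, 12 mm thick (x), 36 mm long (y), 20 mm high, is centred here; take it from above with the fingers closing along the hood's x, so that the hood hangs straight.
- stand: Fixed steel stand, origin on the table below the hooks' trough, yaw within 0.3 rad. Two level prongs of 8 mm bar at y = -36 and +36 mm, centre line 185 mm high, run from posts at x = +90 mm (no taller) to x = -22 mm, then turn up to tips at x = -32 mm, tops 208 mm high. Open to -x (to the robot). Base plate x -35 to +115, y -55 to +55 mm, 10 mm thick.
- stand_seat (a point): Where the middle of the bail's bar rests when hung: across both prongs, 193 mm above the stand's origin. Within 12 mm to either side, 22 mm towards the tips or 70 mm towards the posts, is fine. Bring the bar in over the tips along the stand's +x with the hood below the prongs, then lower it.
- tube_rack: Bystander: blue block rack 110 x 60 x 42 mm with small white caps 8 mm proud, between dock and stand; origin under its centre.
- tip_box: Bystander: green box 85 x 120 x 65 mm; origin under its centre.
- beaker: Bystander: glass beaker, 70 mm across, 90 mm high; origin under its centre.
- flask: Bystander: amber jar, 60 mm across, 130 mm high; origin under its centre.
- mouse: Bystander: round black computer mouse, 62 mm across, 34 mm high, on a thin fixed pad 200 x 220 mm; origin under its centre.
- wash_bottle: Bystander: white bottle, 64 mm across, 160 mm high; origin under its centre.
- vortexer: Bystander: small white tube mixer 50 x 90 x 42 mm; origin under its centre.
There are look-alikes about, which are no part of the job. Leave any yellow look-alike of the hood alone.

How it is judged:
By the outcome, as a careful person would: the job done as asked, in the order asked, and still so for the second after the job is handed in, while the arm keeps its last pose, push and grip.
It also fails if it takes over 62 s, if anything falls off the work surface, if the arm or the gripper's body presses on something with over 40 N, if the wrist force passes 120 N, or if a joint passes its speed limit or range.

## Working session

There is one attempt and no reset: what is moved stays moved. The work goes in short steps, Python scripts to look and compute and a shell command to move; the robot and the scene stay as the last step left them, time stands still between calls to the robot, and variables do not carry over. Pictures are saved under pics/ and viewed, and the job is handed in when it is done.

```bash
ls; mkdir -p pics
cat > h.py <<'E'
import numpy as np,cv2
from plant import status,snapshot,order,env
from scipy.spatial.transform import Rotation as R
def toolT():
    s=status.get_state(); T=np.eye(4); T[:3,:3]=R.from_quat(s['tcp_rot']).as_matrix(); T[:3,3]=s['tcp_pos']; return T
def take(n,fn):
    T=toolT(); d=snapshot(n)
    P=d['pose'] if n!='wrist' else T@d['mount']
    cv2.imwrite('pics/%s.png'%fn,d['color'][:,:,::-1])
    np.savez('pics/%s.npz'%fn,c=d['color'],d=d['depth'],K=d['camera_matrix'],P=P)
    return d
def load(fn): return np.load('pics/%s.npz'%fn)
def pt(L,u,v,r=1):
    D=L['d'][int(v)-r:int(v)+r+1,int(u)-r:int(u)+r+1]; D=D[D>0]
    z=np.median(D) if D.size else 0
    K=L['K'];p=np.array([(u-K[0,2])/K[0,0]*z,-(v-K[1,2])/K[1,1]*z,-z,1]);return (L['P']@p)[:3]
def ray(L,u,v):
    K=L['K'];p=np.array([(u-K[0,2])/K[0,0],-(v-K[1,2])/K[1,1],-1]);return L['P'][:3,3],L['P'][:3,:3]@p
def onz(L,u,v,z):
    o,d=ray(L,u,v);return o+d*(z-o[2])/d[2]
def cloud(L):
    K=L['K'];d=L['d'];v,u=np.mgrid[:d.shape[0],:d.shape[1]]
    p=np.stack([(u-K[0,2])/K[0,0]*d,-(v-K[1,2])/K[1,1]*d,-d],-1)
    return p@L['P'][:3,:3].T+L['P'][:3,3]
def big(fn,x0,y0,x1,y1,s,out):
    c=load(fn)['c'][y0:y1,x0:x1,::-1];cv2.imwrite('pics/%s.png'%out,cv2.resize(c,None,fx=s,fy=s,interpolation=cv2.INTER_CUBIC))
E
python3 - <<'E'
from h import *
np.set_printoptions(precision=4,suppress=True)
print(status.get_state(),env.finger_overhang)
for n in('side','top','wrist'):
    d=take(n,n+'0');print(n,{k:(v.shape) for k,v in d.items()});print(d['camera_matrix'],load(n+'0')['P'],(d['depth']>0).mean(), [k for k in d])
E
```

```text
pics
{'time': 0.0, 'joint_pos': array([-1.259 ,  0.1264, -0.0406,  1.4054, -0.    ,  1.5708]), 'dq': array([ 0.0004, -0.0006,  0.0012, -0.0004,  0.0013, -0.0001]), 'joint_efforts': array([ -0.0016, -43.5917,  35.2924,   0.0174,  -0.0002,  -0.    ]), 'tcp_pos': array([ 0.1609, -0.4993,  0.2445]), 'tcp_rot': array([-0.6984, -0.1103,  0.6986, -0.1092]), 'wrist_force': array([ 0.1922, -0.3192, -0.3896]), 'torque': array([ 0.0098,  0.0115, -0.0053]), 'grip_width': 0.9974797443398079} 0.014
side {'color': (384, 512, 3), 'depth': (384, 512), 'camera_matrix': (3, 3), 'pose': (4, 4)}
[[353.9157   0.     260.0013]
 [  0.     353.9157 187.0715]
 [  0.       0.       1.    ]] [[ 0.9872  0.109  -0.1164  0.4545]
 [-0.1589  0.6087 -0.7774 -0.8582]
 [-0.0139  0.7859  0.6182  0.8009]
 [ 0.      0.      0.      1.    ]] 0.9959665934244791 ['color', 'depth', 'camera_matrix', 'pose']
top {'color': (384, 512, 3), 'depth': (384, 512), 'camera_matrix': (3, 3), 'pose': (4, 4)}
[[382.4235   0.     261.0778]
 [  0.     382.4235 196.1403]
 [  0.       0.       1.    ]] [[-0.0045  0.9985 -0.0551  0.5043]
 [-1.     -0.0044  0.0022  0.0169]
 [ 0.002   0.0551  0.9985  1.508 ]
 [ 0.      0.      0.      1.    ]] 0.9960123697916666 ['color', 'depth', 'camera_matrix', 'pose']
wrist {'color': (384, 512, 3), 'depth': (384, 512), 'camera_matrix': (3, 3), 'mount': (4, 4)}
[[327.1064   0.     253.7921]
 [  0.     327.1064 195.5884]
 [  0.       0.       1.    ]] [[ 0.3058  0.9104  0.2788  0.2314]
 [-0.9521  0.2927  0.0885 -0.4762]
 [-0.0011 -0.2925  0.9563  0.3714]
 [ 0.      0.      0.      1.    ]] 0.9960835774739584 ['color', 'depth', 'camera_matrix', 'mount']
```

View pics/side0.png

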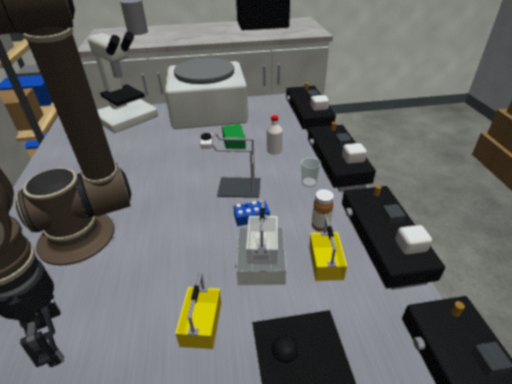

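View pics/top0.png

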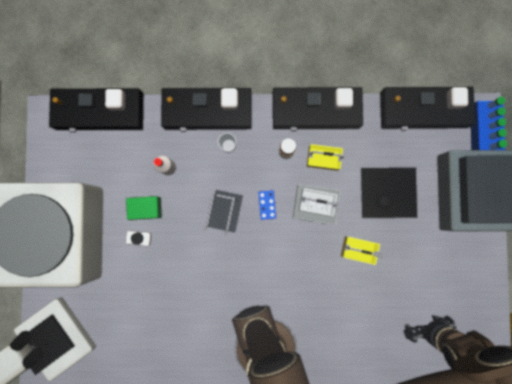

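View pics/wrist0.png

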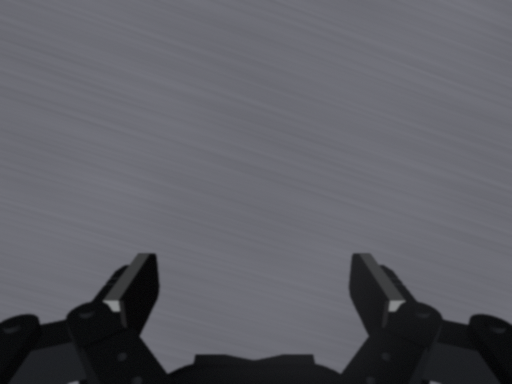

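The clear hood sits on the white dock at top (317,203) and side (262,245). There are two yellow look-alikes, at top (325,157) and (361,250), which I will leave alone. The stand is at top (224,211), with the blue rack between it and the dock. Next I'll enlarge the dock and the stand.

Run:
```python
from h import *
np.set_printoptions(precision=4,suppress=True)
a=load('top0')['c'][170:240,190:350,::-1];b=load('side0')['c'][120:290,190:350,::-1]
a=cv2.resize(a,None,fx=4,fy=4,interpolation=2);b=cv2.resize(b,None,fx=3.4,fy=3.4,interpolation=2)
cv2.imwrite('pics/a.png',a);cv2.imwrite('pics/b.png',b)
L=load('top0')
for u,v in[(300,203),(335,210),(317,203),(305,217),(337,190),(224,211),(210,225),(240,200),(266,204)]:print(u,v,pt(L,u,v))
```

```text
300 203 [ 0.5569 -0.132   0.0758]
335 210 [ 0.5303 -0.2652  0.0635]
317 203 [ 0.555  -0.1892  0.1196]
305 217 [ 0.5044 -0.152   0.06  ]
337 190 [ 0.6065 -0.2755  0.0557]
224 211 [0.5294 0.1593 0.0071]
210 225 [0.4749 0.2135 0.0106]
240 200 [0.5723 0.0965 0.0061]
266 204 [ 0.5549 -0.0051  0.0422]
```

View pics/a.png

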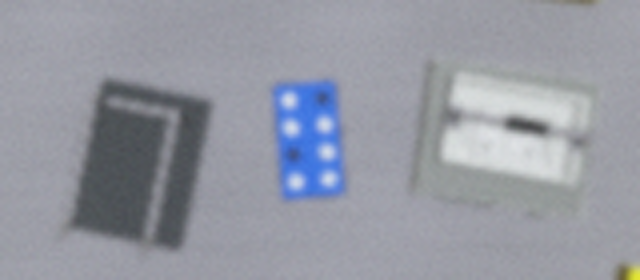

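View pics/b.png

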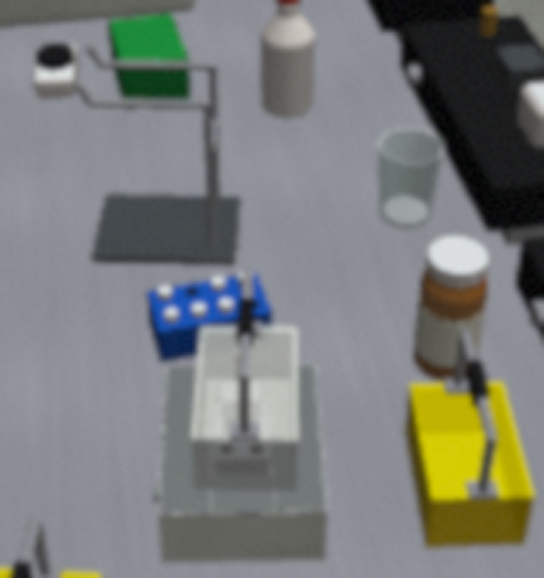

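The crop confirms it: the clear hood on the white dock, with a black sleeve on its bail, fits the description. The two yellow boxes do not. Now I'll estimate poses from the top and side views.

Run:
```python
from h import *
np.set_printoptions(precision=4,suppress=True)
def tri(o1,d1,o2,d2):
    A=np.stack([d1,-d2],1);t=np.linalg.lstsq(A,o2-o1,rcond=None)[0];p=o1+t[0]*d1;q=o2+t[1]*d2
    return (p+q)/2,np.linalg.norm(p-q)
T=load('top0');S=load('side0')
def dark(L,x0,y0,x1,y1,th):
    g=L['c'][y0:y1,x0:x1].max(2);n,l,st,ce=cv2.connectedComponentsWithStats((g<th).astype(np.uint8))
    return [(st[i],ce[i]+[x0,y0]) for i in range(1,n) if st[i][4]>4]
print(dark(T,295,185,345,222,80));print(dark(S,245,195,285,235,70))
# dock top plane
for n,L in(('top',T),('side',S)):
    C=cloud(L)
    m=(C[...,0]>.4)&(C[...,0]<.68)&(C[...,1]>-.35)&(C[...,1]<-.05)&(C[...,2]>.05)&(C[...,2]<.068)&(L['c'].max(2).astype(int)-L['c'].min(2)<60)
    P=C[m];r=cv2.minAreaRect((P[:,:2]*1000).astype(np.float32));print(n,'dock',len(P),r,np.median(P[:,2]))
    m=(C[...,0]>.4)&(C[...,0]<.68)&(C[...,1]>.05)&(C[...,1]<.3)&(C[...,2]>.15)&(C[...,2]<.23)
    P=C[m];print(n,'prong pts',len(P)); print(P[np.argsort(P[:,0])][::max(1,len(P)//15)])
# stand base
m=(np.abs(T['c'].astype(int).max(2)-75)<25);m[:,:190]=0;m[:,250:]=0;m[:185]=0;m[240:]=0
n,l,st,ce=cv2.connectedComponentsWithStats(m.astype(np.uint8));i=1+np.argmax(st[1:,4])
v,u=np.nonzero(l==i);q=np.array([onz(T,a,b,.01)[:2]*1000 for a,b in zip(u,v)],np.float32);print('base',cv2.minAreaRect(q))
```

```text
[]
[(array([15, 13,  5, 10, 35], dtype=int32), array([261.9143, 212.8857]))]
top dock 645 ((552.9598388671875, -198.24957275390625), (160.65731811523438, 130.3007354736328), 81.34737396240234) 0.060291205722965646
top prong pts 179
[[0.4481 0.1334 0.2075]
 [0.4612 0.1347 0.193 ]
 [0.4717 0.1997 0.194 ]
 [0.4785 0.2002 0.1904]
 [0.4853 0.1967 0.1909]
 [0.4953 0.1287 0.183 ]
 [0.5025 0.1938 0.188 ]
 [0.5125 0.118  0.188 ]
 [0.5193 0.1179 0.1893]
 [0.5265 0.1935 0.1906]
 [0.5335 0.1941 0.186 ]
 [0.5435 0.1111 0.1875]
 [0.5507 0.1834 0.1888]
 [0.5606 0.1109 0.1904]
 [0.5674 0.1107 0.1925]
 [0.5748 0.1801 0.1884]
 [0.5861 0.175  0.173 ]]
side dock 1087 ((516.6322631835938, -218.67904663085938), (214.0737762451172, 197.32553100585938), 80.47124481201172) 0.060199167346895455
side prong pts 244
[[0.4494 0.1363 0.2041]
 [0.4611 0.1315 0.1944]
 [0.4704 0.1323 0.1891]
 [0.4782 0.1995 0.1867]
 [0.4865 0.13   0.1887]
 [0.4982 0.198  0.1815]
 [0.5083 0.1954 0.1819]
 [0.5183 0.1933 0.182 ]
 [0.5286 0.1903 0.1866]
 [0.539  0.1912 0.1889]
 [0.5494 0.1932 0.1866]
 [0.5593 0.1893 0.1878]
 [0.5687 0.1098 0.1804]
 [0.574  0.1047 0.1597]
 [0.584  0.1754 0.1577]
 [0.5882 0.1771 0.1761]]
base ((525.4315185546875, 176.23033142089844), (64.67628479003906, 122.80046844482422), 77.72834777832031)
```

```bash
cat >> h.py <<'E'
def down(yaw_y): # tool x down, tool y at heading yaw_y
    y=np.array([np.cos(yaw_y),np.sin(yaw_y),0]);x=np.array([0,0,-1.]);return np.stack([x,y,np.cross(x,y)],1)
def rot(Rt):
    T=toolT();return (R.from_matrix(Rt@T[:3,:3].T).as_rotvec())/np.deg2rad(6)
def rep(p=None,Rt=None):
    s=status.get_state();T=toolT()
    print('t%.2f tcp'%s['time'],s['tcp_pos'].round(4),'y-head %.1f'%np.rad2deg(np.arctan2(T[1,1],T[0,1])),'xaxis',T[:3,0].round(3),'F',s['wrist_force'].round(1),'grip %.3f'%s['grip_width'],'q',s['joint_pos'].round(2))
    if p is not None: print(' d',(np.array(p)-s['tcp_pos']).round(4))
    if Rt is not None: print(' drot units',rot(Rt).round(2))
E
python3 - <<'E'
from h import *
np.set_printoptions(precision=4,suppress=True)
for n in('top0','side0'):
    L=load(n);C=cloud(L)
    m=(C[...,0]>.46)&(C[...,0]<.57)&(C[...,1]>.05)&(C[...,1]<.3)&(C[...,2]>.175)&(C[...,2]<.2)
    P=C[m]; off=P[:,1]+.2*(P[:,0]-.5)
    for s in(off>.155,off<.155):
        Q=P[s];a=np.polyfit(Q[:,0],Q[:,1],1);print(n,len(Q),a,np.polyval(a,.48),Q[:,2].mean())
rep([.52,-.25,.35],down(np.deg2rad(-8.7)))
rep([.52,-.25,.35],down(np.deg2rad(180-8.7)))
E
```

```text
top0 68 [-0.2106  0.3022] 0.20110774296576134 0.18867873975371358
top0 76 [-0.2105  0.2287] 0.12764842773536084 0.18798150464827185
side0 90 [-0.1956  0.2947] 0.2007846777499921 0.1865636885481344
side0 82 [-0.2225  0.2339] 0.1270575288488408 0.18678323468323063
t0.15 tcp [ 0.161  -0.4994  0.2447] y-head -72.1 xaxis [-0.     0.001 -1.   ] F [-0.2 -0.1  0.3] grip 1.005 q [-1.26  0.13 -0.04  1.41  0.    1.57]
 d [0.359  0.2494 0.1053]
 drot units [-0.01 -0.01 10.57]
t0.15 tcp [ 0.161  -0.4994  0.2447] y-head -72.1 xaxis [-0.     0.001 -1.   ] F [-0.2 -0.1  0.3] grip 1.005 q [-1.26  0.13 -0.04  1.41  0.    1.57]
 d [0.359  0.2494 0.1053]
 drot units [ -0.01   0.01 -19.43]
```

```bash
python3 -m jog '[{"translation":[0.01,0.01,0.035],"delta_rot":[0,0,0.5],"hand":1},{"translation":[0.02,0.02,0.03],"delta_rot":[0,0,1],"hand":1},{"translation":[0.03,0.022,0.02],"delta_rot":[0,0,1],"hand":1},{"translation":[0.03,0.022,0.015],"delta_rot":[0,0,1],"hand":1},{"translation":[0.03,0.024,0.01],"delta_rot":[0,0,1],"hand":1},{"translation":[0.03,0.024,0],"delta_rot":[0,0,1],"hand":1},{"translation":[0.03,0.024,0],"delta_rot":[0,0,1],"hand":1},{"translation":[0.03,0.024,0],"delta_rot":[0,0,1],"hand":1},{"translation":[0.03,0.024,0],"delta_rot":[0,0,1],"hand":1},{"translation":[0.03,0.024,0],"delta_rot":[0,0,1],"hand":1}]'; python3 -c "
from h import *
rep([.553,-.25,.36],down(np.deg2rad(-8.7)))"
```

```text
time: 0.98
tcp_pos: [0.4344, -0.2724, 0.3554]
tcp_rot: [-0.552, -0.44, 0.558, -0.437]
wrist_force: [-0.4, -1.2, 0.7]
grip_width: 1.001
t0.98 tcp [ 0.4344 -0.2724  0.3554] y-head -13.4 xaxis [-0.009 -0.001 -1.   ] F [-0.4 -1.2  0.7] grip 1.001 q [-0.56  0.14  0.22  1.66 -0.01  1.25]
 d [0.1186 0.0224 0.0046]
 drot units [ 0.01 -0.09  0.78]
```

```bash
python3 -m jog '[{"translation":[0.035,0.012,0.003],"delta_rot":[0,-0.05,0.5],"hand":1},{"translation":[0.035,0.012,0.002],"delta_rot":[0,-0.05,0.3],"hand":1},{"translation":[0.03,0.01,0],"delta_rot":[0,0,0],"hand":1},{"translation":[0.015,0.005,0],"delta_rot":[0,0,0],"hand":1},{"translation":[0,0,0],"delta_rot":[0,0,0],"hand":1}]'; python3 -c "
from h import *
take('wrist','w1');rep([.553,-.16,.36],down(np.deg2rad(-8.7)))"
```

```text
time: 1.4
tcp_pos: [0.559, -0.2235, 0.3581]
tcp_rot: [0.532, 0.467, -0.531, 0.466]
wrist_force: [0.2, 0.2, -0.3]
grip_width: 1.001
t1.45 tcp [ 0.5579 -0.224   0.358 ] y-head -7.5 xaxis [-0.001  0.001 -1.   ] F [-0.8  0.2 -0.2] grip 1.002 q [-0.38  0.32  0.45  1.71  0.    1.32]
 d [-0.0049  0.064   0.002 ]
 drot units [-0.01 -0.01 -0.2 ]
```

View pics/w1.png

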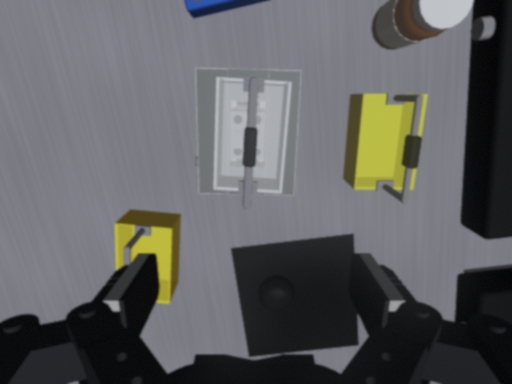

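View 1 shows the dock from (195,67) to (302,195), the hood on it and the sleeve at about (250,147). Yellow boxes stand left-low and right. I'll take a second view from 60 mm away.

```bash
python3 -m jog '[{"translation":[-0.002,0.03,0.002],"delta_rot":[0,0,-0.2],"hand":1},{"translation":[-0.002,0.03,0],"delta_rot":[0,0,0],"hand":1},{"translation":[0,0,0],"delta_rot":[0,0,0],"hand":1},{"translation":[0,0,0],"delta_rot":[0,0,0],"hand":1}]'
python3 - <<'E'
from h import *
np.set_printoptions(precision=4,suppress=True)
take('wrist','w2')
def tri(o1,d1,o2,d2):
    A=np.stack([d1,-d2],1);t=np.linalg.lstsq(A,o2-o1,rcond=None)[0];p=o1+t[0]*d1;q=o2+t[1]*d2
    return (p+q)/2,np.linalg.norm(p-q)
rs=[]
for n in('w1','w2'):
    L=load(n);g=L['c'].max(2).copy();hsv=cv2.cvtColor(L['c'],cv2.COLOR_RGB2HSV)
    k,l,st,ce=cv2.connectedComponentsWithStats((g<60).astype(np.uint8))
    c=[(st[i],ce[i]) for i in range(1,k) if 150<st[i][4]<1500 and st[i][0]>180 and st[i][0]<300 and 60<ce[i][1]<260]
    print(n,c)
    rs.append((ray(L,*c[0][1]),c[0][1]))
    C=cloud(L);m=(C[...,0]>.4)&(C[...,0]<.68)&(C[...,1]>-.33)&(C[...,1]<-.06)&(C[...,2]>.053)&(C[...,2]<.068)&(hsv[...,1]<70)
    k,l,st,ce=cv2.connectedComponentsWithStats(m.astype(np.uint8));i=1+np.argmax(st[1:,4]);m=l==i
    r=cv2.minAreaRect((C[m][:,:2]*1000).astype(np.float32));print('dock',r,np.median(C[m][:,2]))
    # bar points
    m=(C[...,0]>.5)&(C[...,0]<.62)&(C[...,1]>-.3)&(C[...,1]<-.1)&(C[...,2]>.172)&(C[...,2]<.205)
    P=C[m];a=np.polyfit(P[:,1],P[:,0],1);print('bar',len(P),P.min(0),P.max(0),P.mean(0),'yaw deg',np.rad2deg(-np.arctan(a[0])),a)
print('sleeve tri',tri(*rs[0][0],*rs[1][0]))
rep()
E
```

```text
time: 1.78
tcp_pos: [0.5508, -0.1647, 0.3584]
tcp_rot: [-0.536, -0.461, 0.539, -0.458]
wrist_force: [0.3, -0.9, 0.2]
grip_width: 0.996
w1 [(array([244, 129,  11,  37, 190], dtype=int32), array([247.7   , 149.1105]))]
dock ((552.7244262695312, -196.0025177001953), (160.3485107421875, 130.30503845214844), 81.19113159179688) 0.058590370560378136
bar 1286 [ 0.5435 -0.2529  0.1777] [ 0.5727 -0.1336  0.1921] [ 0.5589 -0.1896  0.1858] yaw deg -10.960790582309057 [0.1937 0.5956]
w2 [(array([263, 188,  10,  35, 311], dtype=int32), array([267.3891, 205.1704]))]
dock ((552.71435546875, -195.92514038085938), (160.25315856933594, 130.2407989501953), 81.18582153320312) 0.058611025632883895
bar 1135 [ 0.5433 -0.252   0.1723] [ 0.5727 -0.1334  0.1918] [ 0.5588 -0.1883  0.1856] yaw deg -10.95721335283352 [0.1936 0.5952]
sleeve tri (array([ 0.557 , -0.1965,  0.175 ]), np.float64(0.001833277997265679))
t1.83 tcp [ 0.5507 -0.1648  0.3587] y-head -9.0 xaxis [-0.005  0.001 -1.   ] F [-0.1 -0.  -0.1] grip 1.000 q [-0.29  0.26  0.38  1.69 -0.    1.44]
```

View pics/w2.png

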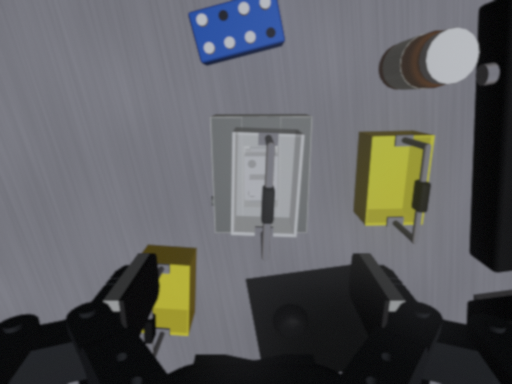

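Fits: the dock centre is (0.5527, -0.196) with yaw -8.8°, and its size and height match the text. The bail middle is about (0.558, -0.194), yaw -11°, bar top about 0.186, which also fits. Descending on the sleeve.

```bash
python3 -m jog '[{"translation":[0.004,-0.015,-0.02],"delta_rot":[0,0,-0.33],"hand":0.7},{"translation":[0.003,-0.014,-0.03],"delta_rot":[0,-0.05,0],"hand":0.7},{"translation":[0,0,-0.03],"delta_rot":[0,0,0],"hand":0.7},{"translation":[0,0,-0.03],"delta_rot":[0,0,0],"hand":0.7},{"translation":[0,0,-0.02],"delta_rot":[0,0,0],"hand":0.7},{"translation":[0,0,0],"delta_rot":[0,0,0],"hand":0.7}]'; python3 -c "
from h import *
rep([.558,-.194,.177],down(np.deg2rad(-11)));take('wrist','w3')"
```

```text
time: 2.33
tcp_pos: [0.5535, -0.2024, 0.2276]
tcp_rot: [0.549, 0.444, -0.546, 0.45]
wrist_force: [0.3, 0.1, -0.5]
grip_width: 0.698
t2.33 tcp [ 0.5535 -0.2024  0.2276] y-head -11.5 xaxis [ 0.008 -0.004 -1.   ] F [ 0.3  0.1 -0.5] grip 0.698 q [-0.35  0.24  0.06  1.38 -0.    1.42]
 d [ 0.0045  0.0084 -0.0506]
 drot units [0.03 0.08 0.09]
```

View pics/w3.png

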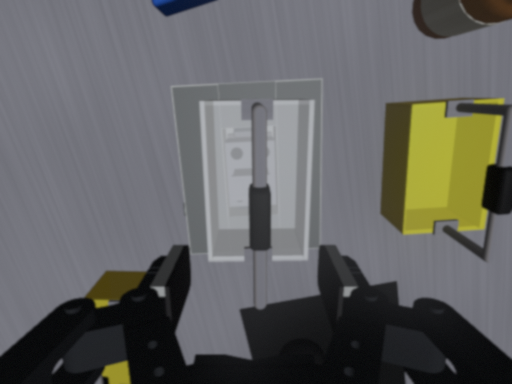

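The sleeve is centred between the fingers at (259,216).

Run:
```python
from h import *
np.set_printoptions(precision=4,suppress=True)
for n in('w2','w3'):
    L=load(n);C=cloud(L);g=L['c'].max(2)
    m=(C[...,0]>.53)&(C[...,0]<.59)&(C[...,1]>-.25)&(C[...,1]<-.14)&(C[...,2]>.186)&(C[...,2]<.2)&(g<75)
    P=C[m];print(n,len(P),np.percentile(P,[2,98],0),np.median(P,0))
```

```text
w2 370 [[ 0.5515 -0.2078  0.1877]
 [ 0.5647 -0.1757  0.1915]] [ 0.5582 -0.1911  0.1899]
w3 1217 [[ 0.5512 -0.2089  0.1877]
 [ 0.565  -0.1759  0.1912]] [ 0.5584 -0.1917  0.1899]
```

```bash
python3 -m jog '[{"translation":[0.004,0.007,-0.02],"delta_rot":[0,0.08,0.05],"hand":0.7},{"translation":[0,0,-0.02],"delta_rot":[0,0,0],"hand":0.7},{"translation":[0,0,-0.008],"delta_rot":[0,0,0],"hand":0.6},{"translation":[0,0,0],"delta_rot":[0,0,0],"hand":0.6}]'; python3 -c "
from h import *
rep([.558,-.194,.177],down(np.deg2rad(-11)))"
```

```text
time: 2.72
tcp_pos: [0.5589, -0.1995, 0.1877]
tcp_rot: [0.548, 0.443, -0.547, 0.452]
wrist_force: [-0.2, 0.2, -0.2]
grip_width: 0.603
t2.72 tcp [ 0.5589 -0.1995  0.1877] y-head -11.5 xaxis [ 0.009 -0.008 -1.   ] F [-0.2  0.2 -0.2] grip 0.603 q [-0.34  0.25 -0.01  1.3  -0.    1.43]
 d [-0.0009  0.0055 -0.0107]
 drot units [0.07 0.09 0.08]
```

```bash
python3 -m jog '[{"translation":[-0.001,0.007,-0.008],"delta_rot":[0.07,0.09,0.08],"hand":0.6},{"translation":[0,0,-0.004],"delta_rot":[0,0,0],"hand":0.6},{"translation":[0,0,0],"delta_rot":[0,0,0],"hand":0.5}]'; python3 -c "
from h import *
rep([.5583,-.192,.176],down(np.deg2rad(-11)))"
```

```text
time: 2.97
tcp_pos: [0.5592, -0.1933, 0.1794]
tcp_rot: [0.547, 0.448, -0.545, 0.451]
wrist_force: [0.8, 0.4, 0.2]
grip_width: 0.505
t2.97 tcp [ 0.5592 -0.1933  0.1794] y-head -11.0 xaxis [ 0.004 -0.001 -1.   ] F [0.8 0.4 0.2] grip 0.505 q [-0.33  0.26 -0.03  1.29 -0.    1.43]
 d [-0.0009  0.0013 -0.0034]
 drot units [0.01 0.04 0.01]
```

```bash
python3 -m jog '[{"translation":[-0.001,0.001,-0.004],"delta_rot":[0,0.04,0],"hand":0.4},{"translation":[0,0,0],"delta_rot":[0,0,0],"hand":0.2},{"translation":[0,0,0],"delta_rot":[0,0,0],"hand":0},{"translation":[0,0,0],"delta_rot":[0,0,0],"hand":0},{"translation":[0,0,0],"delta_rot":[0,0,0],"hand":0},{"translation":[0,0,0],"delta_rot":[0,0,0],"hand":0},{"translation":[0,0,0],"delta_rot":[0,0,0],"hand":0}]'; python3 -c "
from h import *
rep([.5583,-.192,.176],down(np.deg2rad(-11)))"
```

```text
time: 3.55
tcp_pos: [0.559, -0.1922, 0.1772]
tcp_rot: [0.546, 0.449, -0.546, 0.451]
wrist_force: [-0.3, -0.2, -0.3]
grip_width: 0.128
t3.55 tcp [ 0.559  -0.1922  0.1772] y-head -11.0 xaxis [ 0.002 -0.002 -1.   ] F [-0.3 -0.2 -0.3] grip 0.128 q [-0.33  0.26 -0.03  1.28 -0.    1.43]
 d [-0.0007  0.0002 -0.0012]
 drot units [0.02 0.02 0.  ]
```

Gripped: opening 0.128 × 85 mm ≈ 11 mm. Lifting now.

```bash
python3 -m jog '[{"translation":[0,0,0.01],"delta_rot":[0,0,0],"hand":0},{"translation":[0,0,0.02],"delta_rot":[0,0,0],"hand":0},{"translation":[0,0,0.02],"delta_rot":[0,0,0],"hand":0},{"translation":[0,0,0.02],"delta_rot":[0,0,0],"hand":0},{"translation":[0,0,0.01],"delta_rot":[0,0,0],"hand":0},{"translation":[0,0,0],"delta_rot":[0,0,0],"hand":0}]'; python3 -c "
from h import *
rep([.375,.186,.247],down(np.deg2rad(-11.9)));take('side','s4')
big('s4',150,100,350,300,3,'s4b')"
```

```text
time: 4.05
tcp_pos: [0.5568, -0.1916, 0.2615]
tcp_rot: [-0.545, -0.45, 0.546, -0.449]
wrist_force: [0.5, 0.2, -1.8]
grip_width: 0.13
t4.05 tcp [ 0.5568 -0.1916  0.2615] y-head -11.0 xaxis [-0.002 -0.001 -1.   ] F [ 0.5  0.2 -1.8] grip 0.130 q [-0.33  0.25  0.15  1.47 -0.    1.43]
 d [-0.1818  0.3776 -0.0145]
 drot units [ 0.01 -0.02 -0.15]
```

View pics/s4b.png

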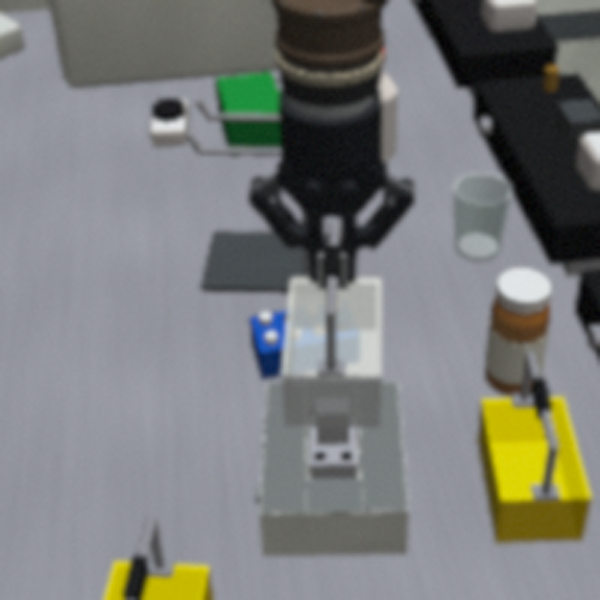

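The hood is held straight and is clear of the pull plate. Next I'll carry it back in x and then left.

```bash
python3 -m jog '[{"translation":[-0.015,0.01,0],"delta_rot":[0,0,0],"hand":0},{"translation":[-0.028,0.02,0],"delta_rot":[0,0,0],"hand":0},{"translation":[-0.03,0.025,0],"delta_rot":[0,0,0],"hand":0},{"translation":[-0.03,0.025,0],"delta_rot":[0,0,0],"hand":0},{"translation":[-0.03,0.025,0],"delta_rot":[0,0,0],"hand":0},{"translation":[-0.025,0.028,0],"delta_rot":[0,0,0],"hand":0},{"translation":[-0.02,0.03,0],"delta_rot":[0,0,-0.05],"hand":0},{"translation":[0,0.033,0],"delta_rot":[0,0,-0.05],"hand":0},{"translation":[0,0.033,0],"delta_rot":[0,0,0],"hand":0},{"translation":[0,0.033,0],"delta_rot":[0,0,0],"hand":0}]'; python3 -c "
from h import *
rep([.375,.186,.219],down(np.deg2rad(-11.9)))"
```

```text
time: 4.93
tcp_pos: [0.3657, 0.0732, 0.2508]
tcp_rot: [-0.548, -0.445, 0.554, -0.441]
wrist_force: [1.4, -0.1, -1.6]
grip_width: 0.13
t4.93 tcp [0.3657 0.0732 0.2508] y-head -12.4 xaxis [-0.011 -0.    -1.   ] F [ 1.4 -0.1 -1.6] grip 0.130 q [ 0.2  -0.15 -0.3   1.43  0.    1.98]
 d [ 0.0093  0.1128 -0.0318]
 drot units [ 0.   -0.1   0.08]
```

```bash
python3 -m jog '[{"translation":[0.002,0.033,-0.005],"delta_rot":[0,-0.1,0.05],"hand":0},{"translation":[0.002,0.033,-0.01],"delta_rot":[0,0,0.03],"hand":0},{"translation":[0.002,0.028,-0.01],"delta_rot":[0,0,0],"hand":0},{"translation":[0.002,0.015,-0.005],"delta_rot":[0,0,0],"hand":0},{"translation":[0,0,0],"delta_rot":[0,0,0],"hand":0},{"translation":[0,0,0],"delta_rot":[0,0,0],"hand":0}]'; python3 -c "
from h import *
rep([.375,.186,.219],down(np.deg2rad(-11.9)));take('side','s5');take('top','t5')
a=load('s5')['c'][90:250,150:310,::-1];b=load('t5')['c'][150:310,150:310,::-1]
cv2.imwrite('pics/st5.png',cv2.resize(np.hstack([a,b]),None,fx=2.5,fy=2.5,interpolation=2))"
```

```text
time: 5.43
tcp_pos: [0.3692, 0.192, 0.2161]
tcp_rot: [-0.546, -0.448, 0.548, -0.448]
wrist_force: [-0.0, -0.9, -1.9]
grip_width: 0.128
t5.43 tcp [0.3692 0.192  0.2161] y-head -11.4 xaxis [-0.002 -0.    -1.   ] F [-0.  -0.9 -1.9] grip 0.128 q [ 0.48 -0.08 -0.31  1.34  0.    2.25]
 d [ 0.0058 -0.006   0.0029]
 drot units [ 0.   -0.02 -0.09]
```

View pics/st5.png

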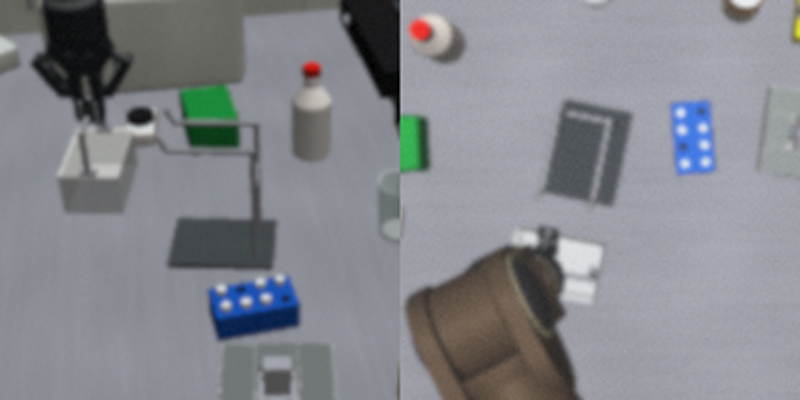

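```bash
python3 -m jog '[{"translation":[0.003,-0.006,0.003],"delta_rot":[0,0,-0.09],"hand":0},{"translation":[0.012,-0.003,0.001],"delta_rot":[0,0,0],"hand":0},{"translation":[0.018,-0.0035,0],"delta_rot":[0,0,0],"hand":0},{"translation":[0.018,-0.004,0],"delta_rot":[0,0,0],"hand":0},{"translation":[0.005,0,0],"delta_rot":[0,0,0],"hand":0}]'; python3 -c "
from h import *
rep([.5066,.1583,.219],down(np.deg2rad(-11.9)));take('side','s6');take('top','t6');p=toolT()[:3,3]; print('line y',.162-.2106*(p[0]-.489))
a=load('s6')['c'][90:250,150:310,::-1];b=load('t6')['c'][150:310,150:310,::-1]
cv2.imwrite('pics/st6.png',cv2.resize(np.hstack([a,b]),None,fx=2.5,fy=2.5,interpolation=2))"
```

```text
time: 5.95
tcp_pos: [0.4298, 0.1681, 0.2238]
tcp_rot: [0.552, 0.442, -0.55, 0.444]
wrist_force: [0.5, -0.2, -1.5]
grip_width: 0.128
t5.95 tcp [0.4298 0.1681 0.2238] y-head -12.4 xaxis [ 0.004  0.    -1.   ] F [ 0.5 -0.2 -1.5] grip 0.128 q [ 0.37  0.   -0.22  1.35 -0.    2.16]
 d [ 0.0768 -0.0098 -0.0048]
 drot units [-0.    0.03  0.09]
line y 0.17477075990978502
```

View pics/st6.png

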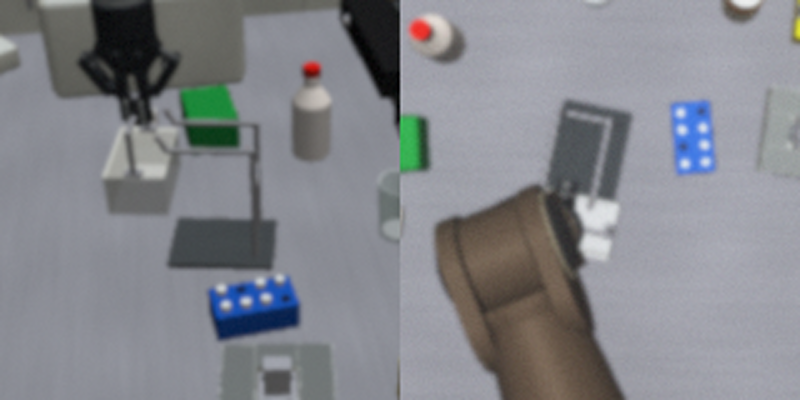

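```bash
python3 -m jog '[{"translation":[0,0.006,0],"delta_rot":[0,0,0.09],"hand":0},{"translation":[0.015,-0.002,-0.001],"delta_rot":[0,0,0],"hand":0},{"translation":[0.018,-0.003,0],"delta_rot":[0,0,0],"hand":0},{"translation":[0.018,-0.003,0],"delta_rot":[0,0,0],"hand":0},{"translation":[0.012,-0.002,0],"delta_rot":[0,0,0],"hand":0},{"translation":[0.006,-0.001,0],"delta_rot":[0,0,0],"hand":0},{"translation":[0,0,0],"delta_rot":[0,0,0],"hand":0}]'; python3 -c "
from h import *
rep([.5066,.1583,.219],down(np.deg2rad(-11.9)));take('side','s7');take('top','t7');p=toolT()[:3,3]; print('line y',.162-.2106*(p[0]-.489))
a=load('s7')['c'][90:250,150:310,::-1];b=load('t7')['c'][150:310,150:310,::-1]
cv2.imwrite('pics/st7.png',cv2.resize(np.hstack([a,b]),None,fx=2.5,fy=2.5,interpolation=2))"
```

```text
time: 6.63
tcp_pos: [0.4996, 0.1633, 0.2232]
tcp_rot: [0.549, 0.446, -0.548, 0.446]
wrist_force: [0.0, 0.3, -1.8]
grip_width: 0.127
t6.63 tcp [0.4996 0.1633 0.2232] y-head -11.8 xaxis [ 0.002  0.001 -1.   ] F [ 0.   0.3 -1.8] grip 0.127 q [ 0.32  0.13 -0.09  1.36  0.    2.09]
 d [ 0.007  -0.005  -0.0042]
 drot units [-0.01  0.01 -0.02]
line y 0.1600121040062611
```

View pics/st7.png

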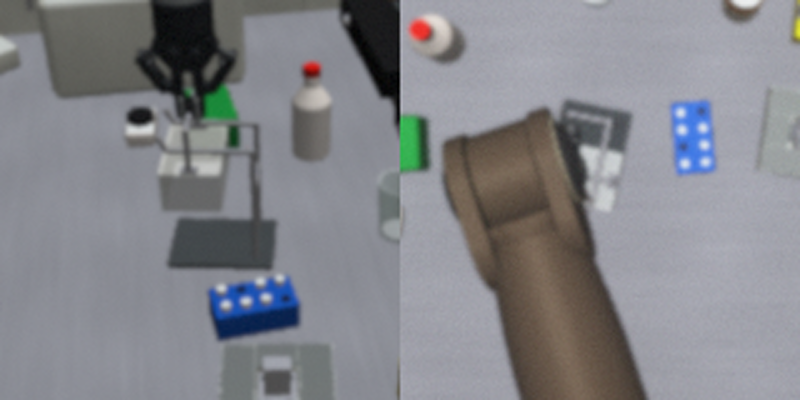

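The bar is past the tips, over the prongs, with the hood body below them. Centring, then lowering.

```bash
python3 -m jog '[{"translation":[0.003,-0.004,-0.005],"delta_rot":[0,0,0],"hand":0},{"translation":[0,0,-0.01],"delta_rot":[0,0,0],"hand":0},{"translation":[0,0,-0.008],"delta_rot":[0,0,0],"hand":0},{"translation":[0,0,-0.002],"delta_rot":[0,0,0],"hand":0},{"translation":[0,0,0],"delta_rot":[0,0,0],"hand":0}]'; python3 -c "
from h import *
rep([.5066,.1583,.1885]);p=toolT()[:3,3]; print('line y',.162-.2106*(p[0]-.489))"
```

```text
time: 7.15
tcp_pos: [0.4989, 0.1593, 0.1957]
tcp_rot: [0.548, 0.447, -0.548, 0.446]
wrist_force: [-0.5, -0.0, -1.9]
grip_width: 0.127
t7.15 tcp [0.4989 0.1593 0.1957] y-head -11.7 xaxis [-0.     0.001 -1.   ] F [-0.5 -0.  -1.9] grip 0.127 q [ 0.31  0.13 -0.15  1.3   0.    2.08]
 d [ 0.0077 -0.001  -0.0072]
line y 0.15992119528569207
```

```bash
python3 -m jog '[{"translation":[0,0,-0.003],"delta_rot":[0,0,0],"hand":0},{"translation":[0,0,-0.002],"delta_rot":[0,0,0],"hand":0},{"translation":[0,0,-0.001],"delta_rot":[0,0,0],"hand":0},{"translation":[0,0,0],"delta_rot":[0,0,0],"hand":0}]'; python3 -c "
from h import *
rep();take('side','s8');big('s8',180,90,300,250,3.5,'s8b')"
```

```text
time: 7.48
tcp_pos: [0.4981, 0.1593, 0.1889]
tcp_rot: [0.548, 0.447, -0.548, 0.446]
wrist_force: [-0.1, 0.9, -1.6]
grip_width: 0.129
t7.48 tcp [0.4981 0.1593 0.1889] y-head -11.6 xaxis [-0.001  0.001 -1.   ] F [-0.1  0.9 -1.6] grip 0.129 q [ 0.31  0.13 -0.16  1.28  0.    2.08]
```

View pics/s8b.png

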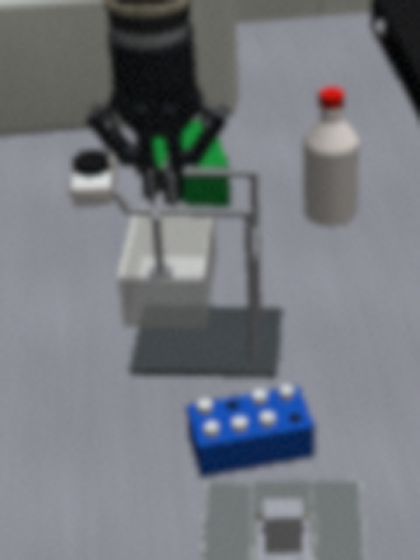

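```bash
python3 -m jog '[{"translation":[0,0,-0.002],"delta_rot":[0,0,0],"hand":0},{"translation":[0,0,-0.001],"delta_rot":[0,0,0],"hand":0},{"translation":[0,0,0],"delta_rot":[0,0,0],"hand":0}]'; python3 -c "
from h import *
rep()"
```

```text
time: 7.78
tcp_pos: [0.4986, 0.1595, 0.1881]
tcp_rot: [0.549, 0.447, -0.547, 0.447]
wrist_force: [-0.3, -0.5, -2.0]
grip_width: 0.129
t7.78 tcp [0.4986 0.1595 0.1881] y-head -11.6 xaxis [ 0.002  0.002 -1.   ] F [-0.3 -0.5 -2. ] grip 0.129 q [ 0.31  0.13 -0.16  1.28  0.    2.08]
```

```bash
python3 -m jog '[{"translation":[0,0,-0.003],"delta_rot":[0,0,0],"hand":0},{"translation":[0,0,-0.002],"delta_rot":[0,0,0],"hand":0},{"translation":[0,0,-0.002],"delta_rot":[0,0,0],"hand":0},{"translation":[0,0,0],"delta_rot":[0,0,0],"hand":0}]'; python3 -c "
from h import *
rep()"
```

```text
time: 8.12
tcp_pos: [0.499, 0.1596, 0.1883]
tcp_rot: [0.552, 0.446, -0.544, 0.448]
wrist_force: [0.3, -0.7, -1.2]
grip_width: 0.128
t8.12 tcp [0.499  0.1596 0.1883] y-head -11.6 xaxis [ 0.01   0.004 -1.   ] F [ 0.3 -0.7 -1.2] grip 0.128 q [ 0.31  0.12 -0.17  1.27  0.    2.08]
```

```bash
python3 -m jog '[{"translation":[0,0,-0.004],"delta_rot":[0,0.1,0],"hand":0},{"translation":[0,0,-0.003],"delta_rot":[0,0,0],"hand":0}]'; python3 -c "
from h import *
rep();take('top','t9');take('side','s9')
a=load('s9')['c'][90:250,150:310,::-1];b=load('t9')['c'][150:310,150:310,::-1]
cv2.imwrite('pics/st9.png',cv2.resize(np.hstack([a,b]),None,fx=2.5,fy=2.5,interpolation=2))"
```

```text
time: 8.28
tcp_pos: [0.4994, 0.1598, 0.1872]
tcp_rot: [0.551, 0.447, -0.545, 0.446]
wrist_force: [-10.9, -2.3, 25.8]
grip_width: 0.133
t8.28 tcp [0.4994 0.1598 0.1872] y-head -11.6 xaxis [ 0.005  0.006 -1.   ] F [-10.9  -2.3  25.8] grip 0.133 q [ 0.31  0.13 -0.17  1.27  0.    2.08]
```

View pics/st9.png

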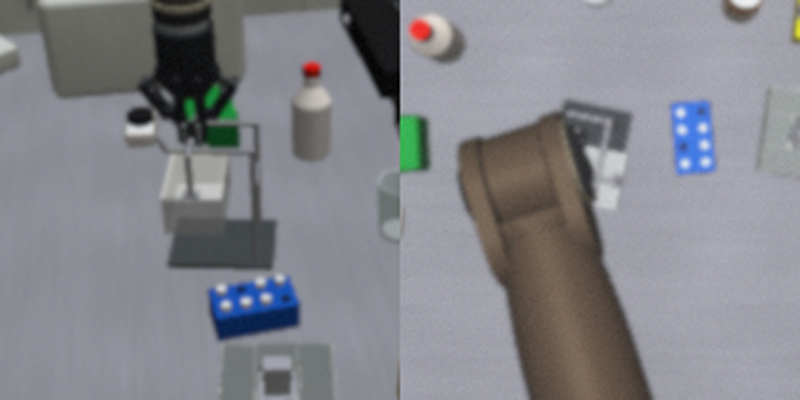

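Firm contact at 26 N with the bar at the expected height, so it is seated on the prongs. I'll relax slightly and then open.

```bash
python3 -m jog '[{"translation":[0,0,0.001],"delta_rot":[0,0.05,0],"hand":0},{"translation":[0,0,0],"delta_rot":[0,0,0],"hand":0.25},{"translation":[0,0,0],"delta_rot":[0,0,0],"hand":0.4},{"translation":[0,0,0],"delta_rot":[0,0,0],"hand":0.5},{"translation":[0,0,0],"delta_rot":[0,0,0],"hand":0.6},{"translation":[0,0,0],"delta_rot":[0,0,0],"hand":0.6}]'; python3 -c "
from h import *
rep()
take('wrist','w9')"
```

```text
time: 8.88
tcp_pos: [0.5004, 0.1601, 0.1881]
tcp_rot: [0.55, 0.448, -0.546, 0.445]
wrist_force: [-0.0, -0.5, 0.1]
grip_width: 0.601
t8.88 tcp [0.5004 0.1601 0.1881] y-head -11.6 xaxis [ 0.002  0.007 -1.   ] F [-0.  -0.5  0.1] grip 0.601 q [ 0.31  0.13 -0.16  1.28  0.01  2.08]
```

View pics/w9.png

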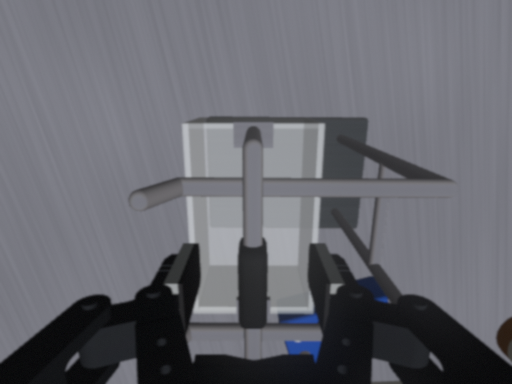

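The bar lies across both prongs, near the middle, with the hood hanging below. Backing straight up, then heading over the dock.

```bash
python3 -m jog '[{"translation":[0,0,0.015],"delta_rot":[0,0,0],"hand":0.7},{"translation":[0,0,0.03],"delta_rot":[0,0,0],"hand":0.7},{"translation":[0,0,0.035],"delta_rot":[0,0,0],"hand":0.7},{"translation":[0,0,0.035],"delta_rot":[0,0,0],"hand":0.7},{"translation":[0,0,0.01],"delta_rot":[0,0,0],"hand":0.7},{"translation":[0,-0.02,0],"delta_rot":[0,0,1],"hand":0.7},{"translation":[0,-0.03,0],"delta_rot":[0,0,1.1],"hand":0.7},{"translation":[0,-0.03,0],"delta_rot":[0,0,1.1],"hand":0.7},{"translation":[0,-0.03,0],"delta_rot":[0,0,1.1],"hand":0.7},{"translation":[0,-0.03,0],"delta_rot":[0,0,1.1],"hand":0.7}]'; python3 -c "
from h import *
take('side','s10');big('s10',180,90,300,250,3.5,'s10b')
rep([.49,-.19,.30],down(np.deg2rad(81.2)))"
```

```text
time: 9.77
tcp_pos: [0.4984, 0.0199, 0.3147]
tcp_rot: [0.391, 0.591, -0.393, 0.586]
wrist_force: [-0.1, -0.3, 0.9]
grip_width: 0.699
t9.82 tcp [0.4983 0.0156 0.3147] y-head 23.0 xaxis [-0.007 -0.002 -1.   ] F [ 0.1 -2.2  0.3] grip 0.703 q [ 0.03  0.09  0.07  1.56 -0.    1.2 ]
 d [-0.0083 -0.2056 -0.0147]
 drot units [ 0.05 -0.05  9.7 ]
```

View pics/s10b.png

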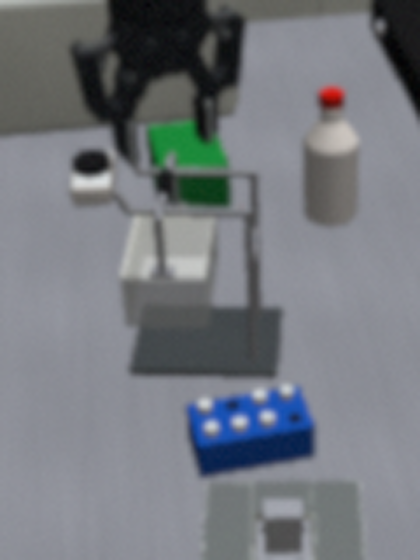

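The hood hangs on both prongs on its own. Continuing to a view over the block.

```bash
python3 -m jog '[{"translation":[0,-0.025,0],"delta_rot":[0,0,1.1],"hand":0.7},{"translation":[0,-0.025,0],"delta_rot":[0,0,1.1],"hand":0.7},{"translation":[0,-0.025,0],"delta_rot":[0,0,1.1],"hand":0.7},{"translation":[0,-0.025,0],"delta_rot":[0,0,1.1],"hand":0.7},{"translation":[0,-0.025,0],"delta_rot":[0,0,1.1],"hand":0.7},{"translation":[0,-0.025,-0.005],"delta_rot":[0,0,1.1],"hand":0.7},{"translation":[0,-0.025,-0.005],"delta_rot":[0,0,1.1],"hand":0.7},{"translation":[0,-0.015,-0.005],"delta_rot":[0,0,1.1],"hand":0.7},{"translation":[0,-0.007,0],"delta_rot":[0,0,0.6],"hand":0.7},{"translation":[0,0,0],"delta_rot":[0,0,0],"hand":0.7}]'; python3 -c "
from h import *
take('wrist','w11')
rep([.49,-.19,.25],down(np.deg2rad(81.2)))"
```

```text
time: 10.65
tcp_pos: [0.4972, -0.1941, 0.2964]
tcp_rot: [0.049, 0.707, -0.054, 0.704]
wrist_force: [-0.3, -0.7, -0.7]
grip_width: 0.699
t10.70 tcp [ 0.4971 -0.1935  0.2962] y-head 81.6 xaxis [-0.006 -0.006 -1.   ] F [0.3 0.6 0.6] grip 0.700 q [-0.37  0.15  0.1   1.52 -0.01 -0.22]
 d [-0.0071  0.0035 -0.0462]
 drot units [ 0.06 -0.05 -0.06]
```

View pics/w11.png

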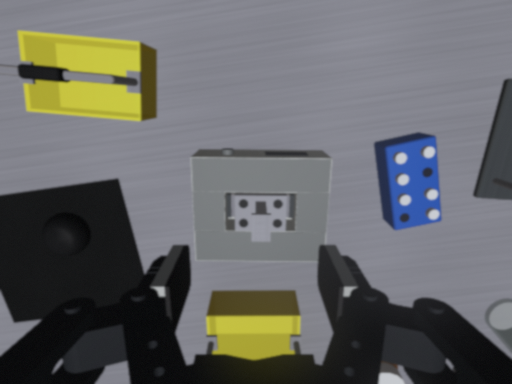

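The view is upright with image right = +y. The block is in the well, with the pull plate at about (261,215) and the lip edge at (261,238). I'll measure the lip, then take a second view closer in.

```bash
python3 -m jog '[{"translation":[0.02,-0.002,-0.025],"delta_rot":[0.06,-0.05,-0.06],"hand":0.7},{"translation":[0.02,0,-0.025],"delta_rot":[0,0,0],"hand":0.7},{"translation":[0.008,0,-0.015],"delta_rot":[0,0,0],"hand":0.7},{"translation":[0,0,0],"delta_rot":[0,0,0],"hand":0.7},{"translation":[0,0,0],"delta_rot":[0,0,0],"hand":0.7}]'
python3 - <<'E'
from h import *
np.set_printoptions(precision=4,suppress=True)
take('wrist','w12');rep()
for n in('w11','w12'):
    L=load(n);C=cloud(L);
    roi=(C[...,0]>.5)&(C[...,0]<.6)&(C[...,1]>-.25)&(C[...,1]<-.14)
    for lo,hi,nm in((.1,.12,'lip'),(.0615,.075,'blocktop'),):
        m=roi&(C[...,2]>lo)&(C[...,2]<hi)
        P=C[m];r=cv2.minAreaRect((P[:,:2]*1000).astype(np.float32));print(n,nm,len(P),r,np.median(P[:,2]))
    hsv=cv2.cvtColor(L['c'],cv2.COLOR_RGB2HSV)
    m=(C[...,0]>.4)&(C[...,0]<.68)&(C[...,1]>-.33)&(C[...,1]<-.06)&(C[...,2]>.053)&(C[...,2]<.068)&(hsv[...,1]<70)
    k,l,st,ce=cv2.connectedComponentsWithStats(m.astype(np.uint8));i=1+np.argmax(st[1:,4]);m=l==i
    print('dock',cv2.minAreaRect((C[m][:,:2]*1000).astype(np.float32)),np.median(C[m][:,2]))
E
```

```text
time: 11.12
tcp_pos: [0.5471, -0.1926, 0.2311]
tcp_rot: [0.058, 0.704, -0.057, 0.706]
wrist_force: [-0.4, 0.4, -0.4]
grip_width: 0.698
t11.17 tcp [ 0.547  -0.1925  0.2311] y-head 80.6 xaxis [ 0.003  0.001 -1.   ] F [-0.5  0.3  0.7] grip 0.699 q [-0.34  0.23  0.05  1.39  0.   -0.18]
w11 lip 578 ((553.0807495117188, -196.46490478515625), (19.828243255615234, 30.838808059692383), 81.58280944824219) 0.1082401683976672
w11 blocktop 1369 ((552.7344970703125, -196.20498657226562), (59.42698287963867, 44.17247772216797), 81.30281829833984) 0.06339439385712026
dock ((553.1165161132812, -196.58358764648438), (160.55470275878906, 130.92364501953125), 81.13807678222656) 0.05891821344272638
w12 lip 940 ((552.5496215820312, -196.4956817626953), (19.90315818786621, 30.144853591918945), 81.24584197998047) 0.10825499687245128
w12 blocktop 2143 ((552.8642578125, -196.4675750732422), (59.902099609375, 44.53392028808594), 81.0419921875) 0.06333327735639882
dock ((553.1302490234375, -196.4672088623047), (160.5463104248047, 130.6243896484375), 81.21839141845703) 0.058840467518391115
```

View pics/w12.png

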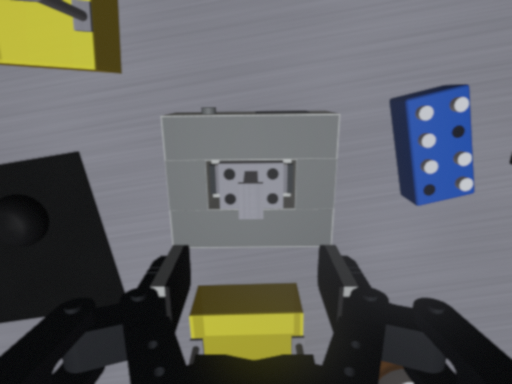

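Consistent across both views: lip centre (0.5528, -0.1965), 20×30 mm, heading 81.2°, block centred in the dock. Descending to the grip point, TCP z ≈ 0.088.

```bash
python3 -m jog '[{"translation":[0.004,-0.004,-0.02],"delta_rot":[-0.02,0.03,0.1],"hand":0.6},{"translation":[0.002,0,-0.025],"delta_rot":[0,0,0],"hand":0.6},{"translation":[0,0,-0.025],"delta_rot":[0,0,0],"hand":0.6},{"translation":[0,0,-0.02],"delta_rot":[0,0,0],"hand":0.6},{"translation":[0,0,-0.005],"delta_rot":[0,0,0],"hand":0.6},{"translation":[0,0,0],"delta_rot":[0,0,0],"hand":0.6}]'; python3 -c "
from h import *
rep([.5528,-.1965,.088],down(np.deg2rad(81.2)))"
```

```text
time: 11.67
tcp_pos: [0.5541, -0.1954, 0.144]
tcp_rot: [0.053, 0.7, -0.056, 0.71]
wrist_force: [0.4, 0.6, 1.0]
grip_width: 0.603
t11.67 tcp [ 0.5541 -0.1954  0.144 ] y-head 81.1 xaxis [ 0.013 -0.006 -1.   ] F [0.4 0.6 1. ] grip 0.603 q [-0.34  0.25 -0.11  1.2  -0.   -0.18]
 d [-0.0013 -0.0011 -0.056 ]
 drot units [0.06 0.12 0.01]
```

```bash
python3 -m jog '[{"translation":[-0.001,-0.001,-0.015],"delta_rot":[0.06,0.12,0],"hand":0.6},{"translation":[0,0,-0.015],"delta_rot":[0,0,0],"hand":0.6},{"translation":[0,0,-0.01],"delta_rot":[0,0,0],"hand":0.6},{"translation":[0,0,-0.005],"delta_rot":[0,0,0],"hand":0.6},{"translation":[0,0,0],"delta_rot":[0,0,0],"hand":0.6},{"translation":[0,0,0],"delta_rot":[0,0,0],"hand":0.6}]'; python3 -c "
from h import *
rep([.5528,-.1965,.088],down(np.deg2rad(81.2)));take('wrist','w13')"
```

```text
time: 12.17
tcp_pos: [0.5555, -0.1973, 0.1033]
tcp_rot: [0.055, 0.702, -0.055, 0.708]
wrist_force: [0.1, -0.7, 1.1]
grip_width: 0.598
t12.17 tcp [ 0.5555 -0.1973  0.1033] y-head 81.1 xaxis [ 0.007 -0.002 -1.   ] F [ 0.1 -0.7  1.1] grip 0.598 q [-0.34  0.28 -0.17  1.12  0.   -0.19]
 d [-0.0027  0.0008 -0.0153]
 drot units [0.02 0.07 0.02]
```

View pics/w13.png

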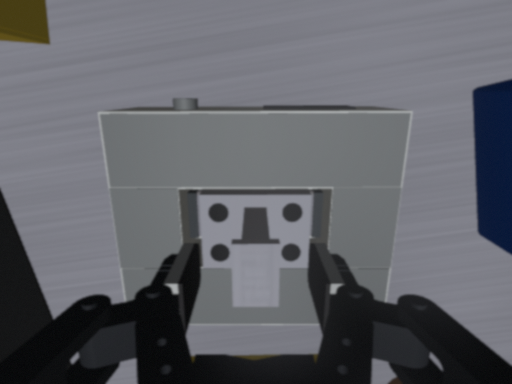

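```bash
python3 -m jog '[{"translation":[-0.003,0.001,-0.007],"delta_rot":[0.02,0.07,0.02],"hand":0.5},{"translation":[0,0,-0.006],"delta_rot":[0,0,0],"hand":0.5},{"translation":[0,0,-0.002],"delta_rot":[0,0,0],"hand":0.4},{"translation":[0,0,0],"delta_rot":[0,0,0],"hand":0.4}]'; python3 -c "
from h import *
rep([.5528,-.1965,.088],down(np.deg2rad(81.2)))"
```

```text
time: 12.55
tcp_pos: [0.5533, -0.1966, 0.0889]
tcp_rot: [0.054, 0.704, -0.054, 0.706]
wrist_force: [-0.5, 0.7, 0.1]
grip_width: 0.399
t12.55 tcp [ 0.5533 -0.1966  0.0889] y-head 81.2 xaxis [ 0.002 -0.001 -1.   ] F [-0.5  0.7  0.1] grip 0.399 q [-0.34  0.28 -0.19  1.09  0.   -0.19]
 d [-0.0005  0.0001 -0.0009]
 drot units [ 0.01  0.02 -0.  ]
```

```bash
python3 -m jog '[{"translation":[0,0,0],"delta_rot":[0,0.02,0],"hand":0.2},{"translation":[0,0,0],"delta_rot":[0,0,0],"hand":0},{"translation":[0,0,0],"delta_rot":[0,0,0],"hand":0},{"translation":[0,0,0],"delta_rot":[0,0,0],"hand":0},{"translation":[0,0,0],"delta_rot":[0,0,0],"hand":0},{"translation":[0,0,0],"delta_rot":[0,0,0],"hand":0}]'; python3 -c "
from h import *
rep([.5528,-.1965,.088],down(np.deg2rad(81.2)));take('wrist','w14')"
```

```text
time: 13.05
tcp_pos: [0.5531, -0.1964, 0.0887]
tcp_rot: [0.054, 0.705, -0.054, 0.705]
wrist_force: [0.2, 0.2, -0.9]
grip_width: 0.217
t13.05 tcp [ 0.5531 -0.1964  0.0887] y-head 81.2 xaxis [-0.001 -0.    -1.   ] F [ 0.2  0.2 -0.9] grip 0.217 q [-0.34  0.28 -0.19  1.1  -0.   -0.19]
 d [-0.0003 -0.0001 -0.0007]
 drot units [ 0.   -0.01 -0.  ]
```

View pics/w14.png

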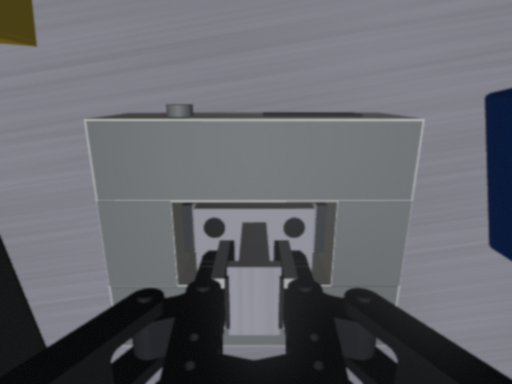

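The opening of 0.217 is about 20 mm, so the pads are on the lip and not on the 12 mm plate. I'll open, go 6 mm lower and regrip. The fingertips still stay above the block top.

```bash
python3 -m jog '[{"translation":[0,0,0],"delta_rot":[0,0,0],"hand":0.3},{"translation":[0,0,0],"delta_rot":[0,0,0],"hand":0.4},{"translation":[0,0,-0.004],"delta_rot":[0,0,0],"hand":0.4},{"translation":[0,0,-0.003],"delta_rot":[0,0,0],"hand":0.35},{"translation":[0,0,0],"delta_rot":[0,0,0],"hand":0.35}]'; python3 -c "
from h import *
rep([.5528,-.1965,.082],down(np.deg2rad(81.2)))"
```

```text
time: 13.52
tcp_pos: [0.5536, -0.1967, 0.0818]
tcp_rot: [0.054, 0.705, -0.054, 0.705]
wrist_force: [0.4, -0.6, -0.2]
grip_width: 0.351
t13.52 tcp [ 0.5536 -0.1967  0.0818] y-head 81.2 xaxis [ 0.001 -0.001 -1.   ] F [ 0.4 -0.6 -0.2] grip 0.351 q [-0.34  0.29 -0.2   1.08 -0.   -0.19]
 d [-0.0008  0.0002  0.0002]
 drot units [ 0.01  0.   -0.  ]
```

```bash
python3 -m jog '[{"translation":[0,0,0],"delta_rot":[0,0,0],"hand":0.25},{"translation":[0,0,0],"delta_rot":[0,0,0],"hand":0.15},{"translation":[0,0,0],"delta_rot":[0,0,0],"hand":0.05},{"translation":[0,0,0],"delta_rot":[0,0,0],"hand":0},{"translation":[0,0,0],"delta_rot":[0,0,0],"hand":0},{"translation":[0,0,0],"delta_rot":[0,0,0],"hand":0}]'; python3 -c "
from h import *
rep([.5528,-.1965,.082],down(np.deg2rad(81.2)));take('wrist','w15')
print(env.finger_overhang)
L=load('w15');C=cloud(L)
L=load('w14');C2=cloud(L)
for n in ('w14','w15'):
  L=load(n);C=cloud(L)
  for v in range(235,330,8): print(n,v,C[v,228:245:8].round(3).tolist())
"
```

```text
time: 14.02
tcp_pos: [0.5535, -0.1964, 0.0814]
tcp_rot: [0.054, 0.705, -0.054, 0.705]
wrist_force: [-0.6, -0.2, 0.0]
grip_width: 0.179
t14.02 tcp [ 0.5535 -0.1964  0.0814] y-head 81.2 xaxis [ 0. -0. -1.] F [-0.6 -0.2  0. ] grip 0.179 q [-0.34  0.29 -0.2   1.08 -0.   -0.19]
 d [-0.0007 -0.0001  0.0006]
 drot units [ 0.  0. -0.]
0.014
w14 235 [[0.543, -0.208, 0.065], [0.543, -0.204, 0.065], [0.538, -0.198, 0.079]]
w14 243 [[0.54, -0.206, 0.08], [0.548, -0.205, 0.064], [0.537, -0.198, 0.088]]
w14 251 [[0.54, -0.205, 0.089], [0.552, -0.205, 0.064], [0.538, -0.198, 0.094]]
w14 259 [[0.539, -0.205, 0.096], [0.557, -0.206, 0.063], [0.538, -0.198, 0.102]]
w14 267 [[0.537, -0.204, 0.107], [0.537, -0.2, 0.108], [0.538, -0.198, 0.108]]
w14 275 [[0.54, -0.204, 0.107], [0.54, -0.201, 0.108], [0.54, -0.198, 0.109]]
w14 283 [[0.542, -0.204, 0.109], [0.544, -0.202, 0.107], [0.544, -0.199, 0.109]]
w14 291 [[0.545, -0.205, 0.11], [0.548, -0.202, 0.107], [0.548, -0.199, 0.108]]
w14 299 [[0.549, -0.205, 0.11], [0.55, -0.203, 0.109], [0.551, -0.2, 0.108]]
w14 307 [[0.552, -0.206, 0.111], [0.554, -0.203, 
[... 448 characters left out ...]
-0.205, 0.088], [0.545, -0.203, 0.079], [0.538, -0.198, 0.095]]
w15 267 [[0.54, -0.204, 0.095], [0.548, -0.203, 0.081], [0.538, -0.197, 0.101]]
w15 275 [[0.537, -0.203, 0.107], [0.537, -0.2, 0.107], [0.537, -0.197, 0.108]]
w15 283 [[0.539, -0.203, 0.108], [0.539, -0.2, 0.108], [0.54, -0.198, 0.108]]
w15 291 [[0.542, -0.204, 0.108], [0.543, -0.201, 0.108], [0.544, -0.198, 0.108]]
w15 299 [[0.546, -0.204, 0.107], [0.546, -0.202, 0.108], [0.547, -0.199, 0.108]]
w15 307 [[0.548, -0.205, 0.109], [0.549, -0.202, 0.108], [0.55, -0.199, 0.108]]
w15 315 [[0.552, -0.205, 0.109], [0.553, -0.203, 0.108], [0.553, -0.2, 0.108]]
w15 323 [[0.555, -0.206, 0.109], [0.556, -0.203, 0.108], [0.556, -0.2, 0.109]]
```

View pics/w15.png

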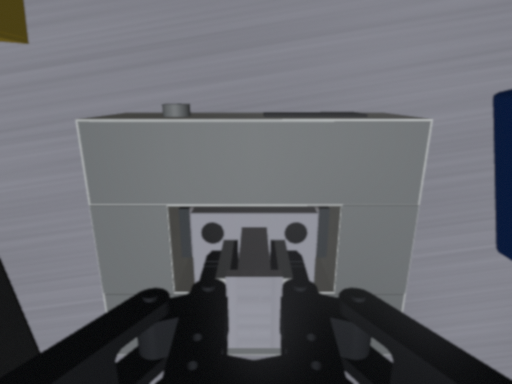

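```bash
python3 -m jog '[{"translation":[0,0,0],"delta_rot":[0,0,0],"hand":0},{"translation":[0,0,0],"delta_rot":[0,0,0],"hand":0},{"translation":[0,0,0],"delta_rot":[0,0,0],"hand":0}]'; python3 -c "
from h import *
rep();take('side','s15');big('s15',220,170,310,290,5,'s15b')"
```

```text
time: 14.32
tcp_pos: [0.5535, -0.1964, 0.0814]
tcp_rot: [0.054, 0.705, -0.054, 0.705]
wrist_force: [0.2, 0.4, -0.5]
grip_width: 0.186
t14.32 tcp [ 0.5535 -0.1964  0.0814] y-head 81.2 xaxis [ 0. -0. -1.] F [ 0.2  0.4 -0.5] grip 0.186 q [-0.34  0.29 -0.2   1.08 -0.   -0.19]
```

View pics/s15b.png

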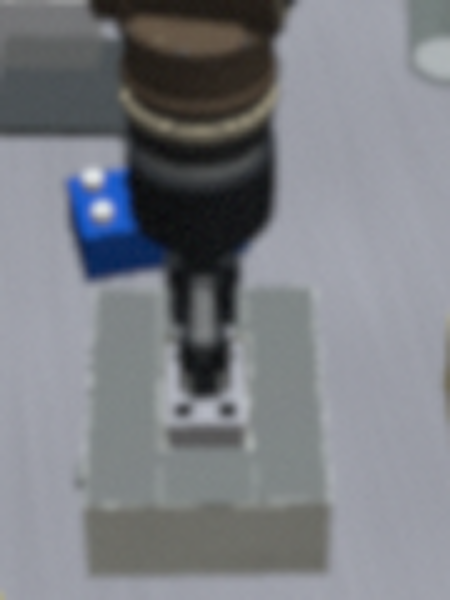

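The opening of 0.18 is between lip and plate, so the pad tops are still catching the lip's lower edge. Depth shows the fingertips at about 0.073, leaving room to go about 5 mm lower.

```bash
python3 -m jog '[{"translation":[0,0,0],"delta_rot":[0,0,0],"hand":0.3},{"translation":[0,0,0],"delta_rot":[0,0,0],"hand":0.35},{"translation":[0,0,-0.003],"delta_rot":[0,0,0],"hand":0.35},{"translation":[0,0,-0.002],"delta_rot":[0,0,0],"hand":0.35},{"translation":[0,0,0],"delta_rot":[0,0,0],"hand":0.3},{"translation":[0,0,0],"delta_rot":[0,0,0],"hand":0.2}]'; python3 -c "
from h import *
rep([.5528,-.1965,.077],down(np.deg2rad(81.2)))"
```

```text
time: 14.87
tcp_pos: [0.5544, -0.1969, 0.0797]
tcp_rot: [0.054, 0.704, -0.055, 0.707]
wrist_force: [-0.8, 1.5, -0.0]
grip_width: 0.204
t14.87 tcp [ 0.5544 -0.1969  0.0797] y-head 81.2 xaxis [ 0.004 -0.002 -1.   ] F [-0.8  1.5 -0. ] grip 0.204 q [-0.34  0.29 -0.2   1.07 -0.   -0.19]
 d [-0.0016  0.0004 -0.0027]
 drot units [ 0.02  0.04 -0.  ]
```

```bash
python3 -m jog '[{"translation":[-0.001,0,-0.003],"delta_rot":[0.02,0.04,0],"hand":0.3},{"translation":[0,0,-0.002],"delta_rot":[0,0,0],"hand":0.3},{"translation":[0,0,0],"delta_rot":[0,0,0],"hand":0.25}]'; python3 -c "
from h import *
rep([.5528,-.1965,.077],down(np.deg2rad(81.2)))"
```

```text
time: 15.12
tcp_pos: [0.5548, -0.1979, 0.0797]
tcp_rot: [0.053, 0.703, -0.055, 0.707]
wrist_force: [0.1, 0.7, 0.5]
grip_width: 0.249
t15.12 tcp [ 0.5548 -0.1979  0.0797] y-head 81.2 xaxis [ 0.006 -0.003 -1.   ] F [0.1 0.7 0.5] grip 0.249 q [-0.34  0.29 -0.2   1.07 -0.   -0.19]
 d [-0.002   0.0014 -0.0027]
 drot units [ 0.03  0.05 -0.  ]
```

Run:
```python
from h import *
np.set_printoptions(precision=4,suppress=True)
take('wrist','w16');rep()
L=load('w16');C=cloud(L)
big('w16',160,190,350,384,4,'w16b')
for u in (218,222,226,284,288,292):
    print(u,[(v,C[v,u].round(3).tolist()) for v in range(228,256,3)])
```

```text
t15.17 tcp [ 0.5549 -0.1981  0.0796] y-head 81.2 xaxis [ 0.006 -0.003 -1.   ] F [-0.4  0.1  0.1] grip 0.252 q [-0.34  0.29 -0.2   1.07 -0.   -0.19]
218 [(228, [0.537, -0.212, 0.064]), (231, [0.538, -0.212, 0.064]), (234, [0.54, -0.213, 0.063]), (237, [0.541, -0.213, 0.064]), (240, [0.54, -0.212, 0.069]), (243, [0.541, -0.212, 0.072]), (246, [0.541, -0.212, 0.075]), (249, [0.541, -0.212, 0.077]), (252, [0.54, -0.211, 0.081]), (255, [0.541, -0.211, 0.084])]
222 [(228, [0.537, -0.21, 0.063]), (231, [0.539, -0.211, 0.063]), (234, [0.54, -0.211, 0.064]), (237, [0.541, -0.211, 0.064]), (240, [0.541, -0.211, 0.068]), (243, [0.541, -0.21, 0.071]), (246, [0.541, -0.21, 0.075]), (249, [0.541, -0.21, 0.077]), (252, [0.541, -0.21, 0.08]), (255, [0.541, -0.209, 0.083])]
226 [(228, [0.538, -0.209, 0.063]), (231, [0.539, -0.209, 0.063]), (234, [0.54, -0.209, 0.063]), (237, [0.542, -0.209, 0.063]), (240, [0.541, -0.209, 0.068]), (243, [0.541, -0.208, 0.072]), (246, [0.541, -0.208, 0.075]), (249, [0.541, -0.208, 0.078]), (252, [0.541, -0.208, 0.08]), (255, [0.541, -0.207, 0.084])]
284 [(228, [0.541, 
[... 214 characters left out ...]
5, -0.183, 0.077]), (252, [0.545, -0.183, 0.08]), (255, [0.545, -0.184, 0.083])]
288 [(228, [0.542, -0.18, 0.063]), (231, [0.544, -0.18, 0.063]), (234, [0.544, -0.18, 0.065]), (237, [0.546, -0.18, 0.064]), (240, [0.545, -0.18, 0.069]), (243, [0.546, -0.181, 0.071]), (246, [0.546, -0.181, 0.074]), (249, [0.546, -0.181, 0.077]), (252, [0.545, -0.182, 0.08]), (255, [0.546, -0.182, 0.082])]
292 [(228, [0.542, -0.178, 0.064]), (231, [0.543, -0.178, 0.065]), (234, [0.545, -0.178, 0.064]), (237, [0.546, -0.178, 0.064]), (240, [0.548, -0.178, 0.063]), (243, [0.55, -0.179, 0.063]), (246, [0.546, -0.179, 0.074]), (249, [0.545, -0.18, 0.078]), (252, [0.545, -0.18, 0.081]), (255, [0.546, -0.18, 0.082])]
```

View pics/w16b.png

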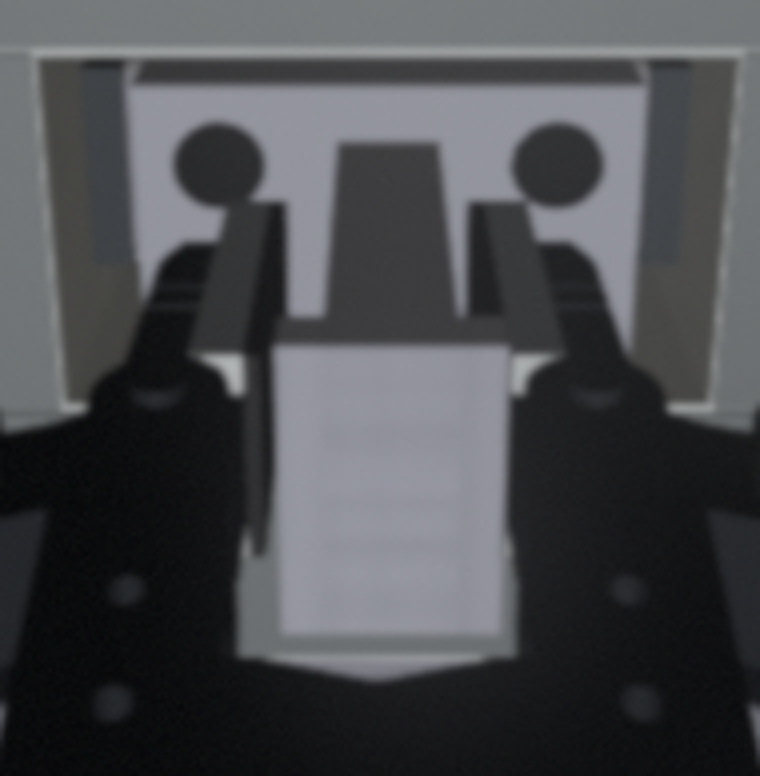

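The pads look about 37 mm long and nearly fill the plate between the block top and the lip. At TCP z ≈ 0.0797 the fingertips just touch the block top, so the pad tops should clear the lip by about 2 mm. Closing here.

```bash
python3 -m jog '[{"translation":[-0.002,0.0015,-0.001],"delta_rot":[0.03,0.05,0],"hand":0.25},{"translation":[0,0,-0.001],"delta_rot":[0,0,0],"hand":0.15},{"translation":[0,0,-0.001],"delta_rot":[0,0,0],"hand":0.05},{"translation":[0,0,0],"delta_rot":[0,0,0],"hand":0},{"translation":[0,0,0],"delta_rot":[0,0,0],"hand":0},{"translation":[0,0,0],"delta_rot":[0,0,0],"hand":0}]'; python3 -c "
from h import *
rep([.5528,-.1965,.080],down(np.deg2rad(81.2)))"
```

```text
time: 15.67
tcp_pos: [0.5544, -0.1966, 0.0794]
tcp_rot: [0.054, 0.703, -0.054, 0.707]
wrist_force: [-0.5, -0.7, 5.2]
grip_width: 0.18
t15.67 tcp [ 0.5544 -0.1966  0.0794] y-head 81.2 xaxis [ 0.004 -0.001 -1.   ] F [-0.5 -0.7  5.2] grip 0.180 q [-0.34  0.29 -0.21  1.07  0.   -0.19]
 d [-0.0016  0.0001  0.0006]
 drot units [ 0.01  0.04 -0.01]
```

Run:
```python
from h import *
np.set_printoptions(precision=4,suppress=True)
take('wrist','w17');rep()
L=load('w17');C=cloud(L)
big('w17',190,200,320,330,6,'w17b')
for v in (243,248,253,258,263,268,272,276):
    print(v,[tuple(C[v,u,1:].round(3)) for u in range(222,292,5)])
```

```text
t15.72 tcp [ 0.5544 -0.1965  0.0793] y-head 81.2 xaxis [ 0.004 -0.    -1.   ] F [-0.3 -0.   4.8] grip 0.184 q [-0.34  0.29 -0.21  1.07  0.   -0.19]
243 [(np.float64(-0.209), np.float64(0.071)), (np.float64(-0.207), np.float64(0.071)), (np.float64(-0.204), np.float64(0.072)), (np.float64(-0.203), np.float64(0.064)), (np.float64(-0.199), np.float64(0.08)), (np.float64(-0.197), np.float64(0.081)), (np.float64(-0.195), np.float64(0.081)), (np.float64(-0.193), np.float64(0.08)), (np.float64(-0.191), np.float64(0.081)), (np.float64(-0.188), np.float64(0.081)), (np.float64(-0.187), np.float64(0.071)), (np.float64(-0.184), np.float64(0.072)), (np.float64(-0.182), np.float64(0.071)), (np.float64(-0.18), np.float64(0.062))]
248 [(np.float64(-0.208), np.float64(0.077)), (np.float64(-0.206), np.float64(0.077)), (np.float64(-0.204), np.float64(0.076)), (np.float64(-0.203), np.float64(0.065)), (np.float64(-0.199), np.float64(0.085)), (np.float64(-0.197), np.float64(0.085)), (np.float64(-0.195), np.float64(0.086)), (np.float64(-0.193), np.float64(0.086)), (np.float64(-0.191), np.float64(0.085)), (n
[... 2955 characters left out ...]
), (np.float64(-0.186), np.float64(0.105)), (np.float64(-0.184), np.float64(0.105)), (np.float64(-0.182), np.float64(0.097))]
276 [(np.float64(-0.206), np.float64(0.1)), (np.float64(-0.203), np.float64(0.107)), (np.float64(-0.201), np.float64(0.107)), (np.float64(-0.2), np.float64(0.107)), (np.float64(-0.198), np.float64(0.107)), (np.float64(-0.196), np.float64(0.107)), (np.float64(-0.195), np.float64(0.107)), (np.float64(-0.193), np.float64(0.105)), (np.float64(-0.191), np.float64(0.106)), (np.float64(-0.189), np.float64(0.107)), (np.float64(-0.188), np.float64(0.107)), (np.float64(-0.186), np.float64(0.107)), (np.float64(-0.184), np.float64(0.107)), (np.float64(-0.183), np.float64(0.099))]
```

View pics/w17b.png

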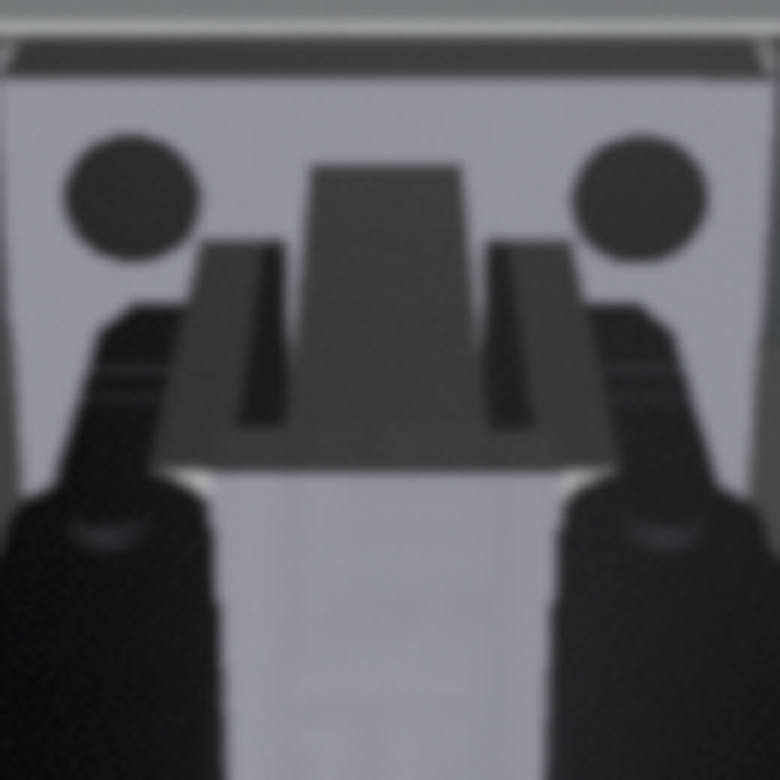

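The close-up shows the fingers clamping the lip's 20 mm faces just above the pads. The pads straddle the plate and their top shoulders sit under the lip. That is a positive catch for lifting and tilting, so I'll keep it. I'll start with the left edge, turning gently about the right lower edge.

```bash
python3 -m jog '[{"translation":[-0.0005,-0.003,0.0015],"delta_rot":[0.47,-0.07,0],"hand":0},{"translation":[-0.0005,-0.003,0.0015],"delta_rot":[0.47,-0.07,0],"hand":0},{"translation":[0,0,0],"delta_rot":[0,0,0],"hand":0}]'
cat >> h.py <<'E'
xh=np.array([np.cos(np.deg2rad(-8.8)),np.sin(np.deg2rad(-8.8)),0]);yh=np.array([-xh[1],xh[0],0])
def tilt():
    T=toolT();u=-T[:3,0];print('tilt about dock x: %.3f  about y: %.3f'%(-u@yh,u@xh),'rel y %.4f x %.4f z %.4f'%((T[:3,3]-[.553,-.1965,0])@yh,(T[:3,3]-[.553,-.1965,0])@xh,T[2,3]))
def btilt(n):
    C=cloud(load(n));Q=C-[.553,-.1965,0];x=Q@xh;y=Q@yh
    m=(abs(y)<.036)&(x<-.008)&(x>-.03)&(Q[...,2]>.055)&(Q[...,2]<.12)
    # block top points
    P=np.stack([x[m],y[m],Q[...,2][m]],1);return P
E
python3 -c "
from h import *
rep();tilt();take('wrist','w18')"
```

```text
time: 15.97
tcp_pos: [0.5535, -0.2011, 0.082]
tcp_rot: [0.089, 0.7, -0.017, 0.708]
wrist_force: [-2.1, 0.3, 8.5]
grip_width: 0.183
t15.97 tcp [ 0.5535 -0.2011  0.082 ] y-head 81.4 xaxis [ 0.019  0.102 -0.995] F [-2.1  0.3  8.5] grip 0.183 q [-0.4   0.31 -0.18  1.11  0.1  -0.25]
tilt about dock x: 0.104  about y: -0.003 rel y -0.0045 x 0.0012 z 0.0820
```

View pics/w18.png

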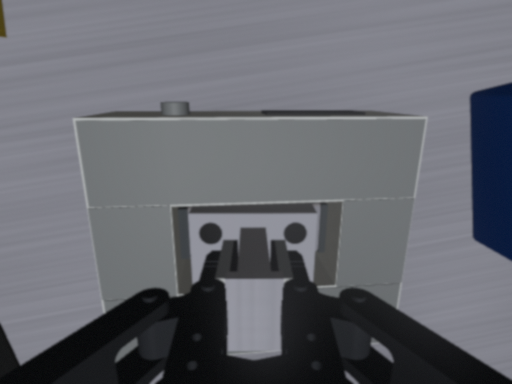

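```bash
cat >> h.py <<'E'
def plane(n):
    L=load(n);C=cloud(L);g=L['c'].astype(int)
    Q=C-[.553,-.1965,0];x=Q@xh;y=Q@yh;z=Q[...,2]
    m=(abs(y)<.029)&(x<-.009)&(x>-.024)&(z>.058)&(z<.1)&(g.min(2)>100)&(abs(y)<.0285)
    k,l,st,ce=cv2.connectedComponentsWithStats(m.astype(np.uint8));i=1+np.argmax(st[1:,4]);m=l==i
    A=np.stack([x[m],y[m],np.ones(m.sum())],1);c=np.linalg.lstsq(A,z[m],rcond=None)[0]
    r=z[m]-A@c;ok=abs(r)<.003;c=np.linalg.lstsq(A[ok],z[m][ok],rcond=None)[0]
    print(n,m.sum(),'block slope x %.3f, y(left up +) %.3f, z0 %.4f'%tuple(c),'y range',y[m].min().round(4),y[m].max().round(4), 'left bottom ~%.4f right ~%.4f'%(c[2]-.045+.033*c[1],c[2]-.045-.033*c[1]))
E
python3 -c "
from h import *
plane('w17');plane('w18')"
```

```text
w17 2225 block slope x -0.007, y(left up +) 0.001, z0 0.0632 y range -0.0284 0.0285 left bottom ~0.0183 right ~0.0182
w18 2138 block slope x -0.005, y(left up +) 0.090, z0 0.0661 y range -0.0285 0.0268 left bottom ~0.0241 right ~0.0182
```

The block tilts with the tool: 0.090 rad, left edge up 5.8 mm, right edge unmoved. A little further to be clearly past the left catch.

```bash
python3 -m jog '[{"translation":[-0.0004,-0.0028,0.0018],"delta_rot":[0.45,-0.07,0],"hand":0},{"translation":[0,0,0],"delta_rot":[0,0,0],"hand":0},{"translation":[0,0,0],"delta_rot":[0,0,0],"hand":0}]'; python3 -c "
from h import *
rep();tilt();take('wrist','w19');plane('w19')"
```

```text
time: 16.27
tcp_pos: [0.5549, -0.2025, 0.0839]
tcp_rot: [0.107, 0.697, 0.002, 0.709]
wrist_force: [2.2, 5.5, 4.0]
grip_width: 0.181
t16.27 tcp [ 0.5549 -0.2025  0.0839] y-head 81.4 xaxis [ 0.029  0.153 -0.988] F [2.2 5.5 4. ] grip 0.181 q [-0.42  0.32 -0.16  1.13  0.15 -0.27]
tilt about dock x: 0.155  about y: -0.006 rel y -0.0056 x 0.0028 z 0.0839
w19 2065 block slope x 0.013, y(left up +) 0.104, z0 0.0670 y range -0.0285 0.0247 left bottom ~0.0255 right ~0.0186
```

```bash
python3 -m jog '[{"translation":[-0.001,-0.004,0.0025],"delta_rot":[0.1,0,0],"hand":0},{"translation":[-0.0005,-0.002,0.001],"delta_rot":[0,0,0],"hand":0},{"translation":[0,0,0],"delta_rot":[0,0,0],"hand":0}]'; python3 -c "
from h import *
rep();tilt();take('wrist','w20');plane('w20')"
```

```text
time: 16.57
tcp_pos: [0.5494, -0.2048, 0.0851]
tcp_rot: [0.112, 0.7, 0.008, 0.705]
wrist_force: [4.0, 7.5, 6.3]
grip_width: 0.181
t16.57 tcp [ 0.5494 -0.2048  0.0851] y-head 81.5 xaxis [ 0.02   0.168 -0.986] F [4.  7.5 6.3] grip 0.181 q [-0.43  0.33 -0.15  1.15  0.16 -0.29]
tilt about dock x: 0.170  about y: 0.006 rel y -0.0087 x -0.0023 z 0.0851
w20 1829 block slope x 0.030, y(left up +) 0.134, z0 0.0686 y range -0.0285 0.0226 left bottom ~0.0280 right ~0.0191
```

View pics/w20.png

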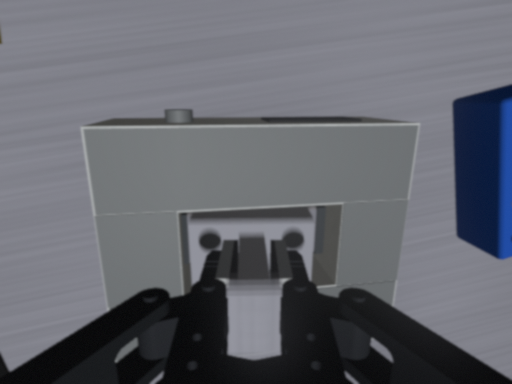

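Block tilt is now 0.134 rad. The left edge is about 10 mm up, past its 6 mm catch, with the right edge still down. Reversing now, turning about the raised left edge.

```bash
python3 -m jog '[{"translation":[0.002,0.002,0.002],"delta_rot":[-0.6,0.09,0],"hand":0},{"translation":[0.0004,0.003,0.002],"delta_rot":[-0.5,0.08,0],"hand":0},{"translation":[0.0004,0.003,0.002],"delta_rot":[-0.5,0.08,0],"hand":0},{"translation":[0,0,0],"delta_rot":[0,0,0],"hand":0}]'; python3 -c "
from h import *
rep();tilt();take('wrist','w21');plane('w21')"
```

```text
time: 16.95
tcp_pos: [0.5525, -0.199, 0.0863]
tcp_rot: [0.049, 0.708, -0.057, 0.702]
wrist_force: [3.3, -2.6, -4.7]
grip_width: 0.177
t16.95 tcp [ 0.5525 -0.199   0.0863] y-head 81.4 xaxis [-0.01 -0.01 -1.  ] F [ 3.3 -2.6 -4.7] grip 0.177 q [-0.34  0.29 -0.19  1.1  -0.01 -0.19]
tilt about dock x: -0.011  about y: 0.008 rel y -0.0026 x -0.0001 z 0.0863
w21 2312 block slope x 0.121, y(left up +) 0.036, z0 0.0688 y range -0.0285 0.0285 left bottom ~0.0250 right ~0.0227
```

View pics/w21.png

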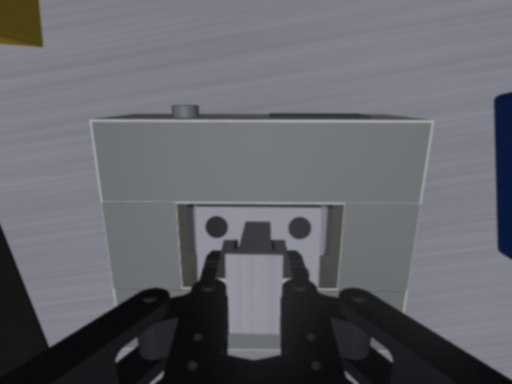

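```bash
python3 -c "
from h import *
take('side','s21');big('s21',215,165,315,290,4.5,'s21b')
big('w21',160,190,350,384,4,'w21b')"
```

View pics/w21b.png

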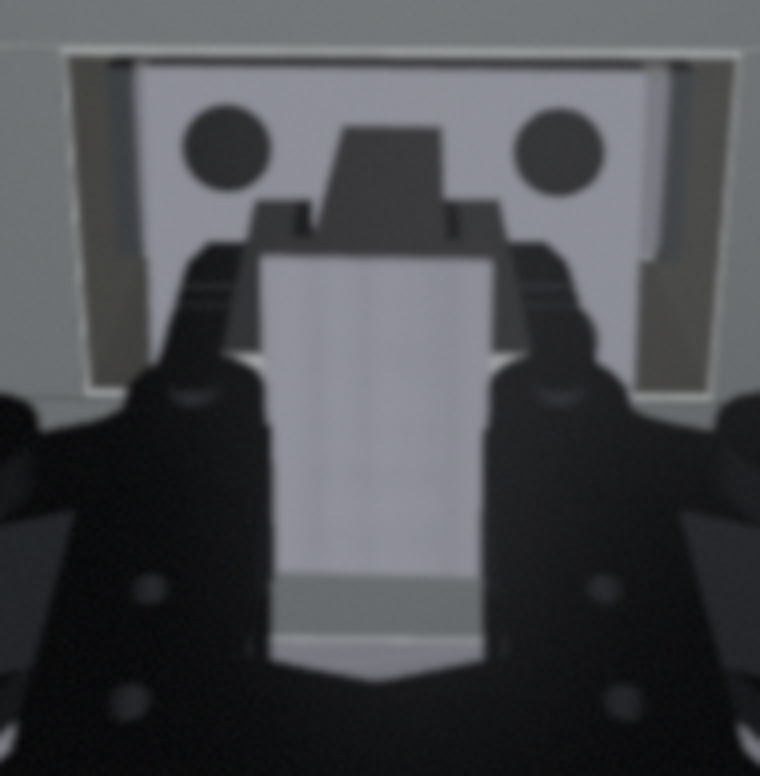

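View pics/s21b.png

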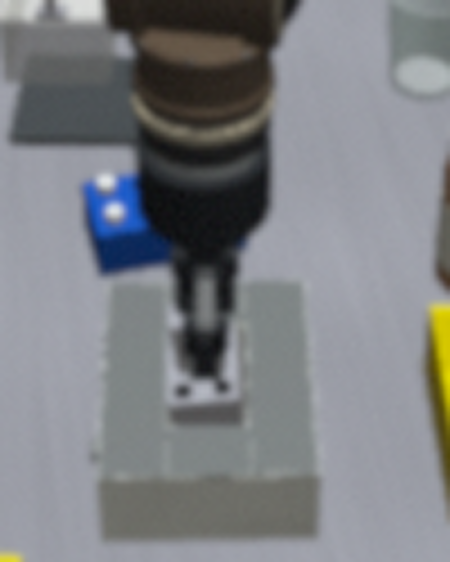

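```bash
cat >> h.py <<'E'
def lip(n,lo=.1,hi=.14):
    C=cloud(load(n));g=load(n)['c'].min(2);Q=C-[.553,-.1965,0];x=Q@xh;y=Q@yh;z=Q[...,2]
    m=(abs(y)<.03)&(abs(x)<.035)&(z>lo)&(z<hi)&(g>100)
    k,l,st,ce=cv2.connectedComponentsWithStats(m.astype(np.uint8));i=1+np.argmax(st[1:,4]);m=l==i
    A=np.stack([x[m],y[m],np.ones(m.sum())],1);c=np.linalg.lstsq(A,z[m],rcond=None)[0]
    print(n,'lip n%d slopes x %.3f y %.3f zc %.4f'%(m.sum(),c[0],c[1],z[m].mean()),'x %.4f..%.4f y %.4f..%.4f'%(*np.percentile(x[m],[1,99]),*np.percentile(y[m],[1,99])))
E
python3 -c "
from h import *
for n in ('w17','w18','w19','w20','w21'): lip(n);plane(n)"
```

```text
w17 lip n3964 slopes x 0.006 y 0.003 zc 0.1083 x -0.0148..0.0147 y -0.0095..0.0098
w17 2225 block slope x -0.007, y(left up +) 0.001, z0 0.0632 y range -0.0284 0.0285 left bottom ~0.0183 right ~0.0182
w18 lip n3950 slopes x 0.005 y 0.091 zc 0.1106 x -0.0150..0.0147 y -0.0171..0.0020
w18 2138 block slope x -0.005, y(left up +) 0.090, z0 0.0661 y range -0.0285 0.0268 left bottom ~0.0241 right ~0.0182
w19 lip n3773 slopes x 0.017 y 0.106 zc 0.1111 x -0.0149..0.0135 y -0.0196..-0.0005
w19 2065 block slope x 0.013, y(left up +) 0.104, z0 0.0670 y range -0.0285 0.0247 left bottom ~0.0255 right ~0.0186
w20 lip n3606 slopes x 0.035 y 0.142 zc 0.1119 x -0.0153..0.0130 y -0.0230..-0.0040
w20 1829 block slope x 0.030, y(left up +) 0.134, z0 0.0686 y range -0.0285 0.0226 left bottom ~0.0280 right ~0.0191
w21 lip n4300 slopes x 0.116 y 0.026 zc 0.1129 x -0.0230..0.0061 y -0.0122..0.0075
w21 2312 block slope x 0.121, y(left up +) 0.036, z0 0.0688 y range -0.0285 0.0285 left bottom ~0.0250 right ~0.0227
```

The block has pitched about 0.12 rad fore-aft in the grip: the lip slid to x ≈ -8 mm. Clamping with the finger parts above the pads is poor. First I'll try to draw it upright, then regrip with the flat pads on the lip.

```bash
python3 -m jog '[{"translation":[0.004,-0.0006,0],"delta_rot":[0,0,0],"hand":0},{"translation":[0.004,-0.0006,0],"delta_rot":[0,0,0],"hand":0},{"translation":[0,0,0],"delta_rot":[0,0,0],"hand":0}]'; python3 -c "
from h import *
rep();tilt();take('wrist','w22');plane('w22');lip('w22')"
```

```text
time: 17.3
tcp_pos: [0.5585, -0.2006, 0.0825]
tcp_rot: [0.053, 0.711, -0.055, 0.699]
wrist_force: [2.2, 4.1, -0.0]
grip_width: 0.18
t17.30 tcp [ 0.5585 -0.2006  0.0825] y-head 81.3 xaxis [-0.016 -0.001 -1.   ] F [ 2.2  4.1 -0. ] grip 0.180 q [-0.34  0.31 -0.17  1.11 -0.01 -0.19]
tilt about dock x: -0.003  about y: 0.016 rel y -0.0033 x 0.0060 z 0.0825
w22 2096 block slope x 0.000, y(left up +) 0.032, z0 0.0642 y range -0.0284 0.0284 left bottom ~0.0203 right ~0.0182
w22 lip n3971 slopes x 0.011 y 0.029 zc 0.1092 x -0.0142..0.0149 y -0.0129..0.0066
```

It is upright again, but the left edge has settled back (+2 mm). I'll open, move up so the lip lies between the flat pads, centre, regrip and redo the rocking.

```bash
python3 -m jog '[{"translation":[0,0,0],"delta_rot":[0,0,0],"hand":0.3},{"translation":[0,0,0],"delta_rot":[0,0,0],"hand":0.4},{"translation":[-0.003,0.002,0.006],"delta_rot":[0,-0.15,0],"hand":0.4},{"translation":[-0.002,0.001,0.006],"delta_rot":[0,0,0],"hand":0.4},{"translation":[0,0,0],"delta_rot":[0,0,0],"hand":0.4}]'; python3 -c "
from h import *
rep([.553,-.1965,.0945],down(np.deg2rad(81.2)));tilt();take('wrist','w23');plane('w23');lip('w23')"
```

```text
time: 17.77
tcp_pos: [0.555, -0.2004, 0.0993]
tcp_rot: [0.053, 0.702, -0.056, 0.708]
wrist_force: [0.1, -0.7, 1.5]
grip_width: 0.401
t17.77 tcp [ 0.555  -0.2004  0.0993] y-head 81.1 xaxis [ 0.007 -0.005 -1.   ] F [ 0.1 -0.7  1.5] grip 0.401 q [-0.35  0.28 -0.17  1.11 -0.   -0.19]
 d [-0.002   0.0039 -0.0048]
 drot units [0.05 0.07 0.01]
tilt about dock x: -0.004  about y: -0.008 rel y -0.0036 x 0.0025 z 0.0993
w23 1652 block slope x -0.005, y(left up +) 0.001, z0 0.0632 y range -0.0285 0.0285 left bottom ~0.0182 right ~0.0182
w23 lip n3103 slopes x -0.001 y -0.000 zc 0.1083 x -0.0136..0.0160 y -0.0097..0.0099
```

The block has reseated level in its starting pose. Gripping the lip with the pads at TCP z ≈ 0.095.

```bash
python3 -m jog '[{"translation":[-0.002,0.004,-0.005],"delta_rot":[0.05,0.07,0],"hand":0.4},{"translation":[0,0,0],"delta_rot":[0,0,0],"hand":0.3},{"translation":[0,0,0],"delta_rot":[0,0,0],"hand":0.15},{"translation":[0,0,0],"delta_rot":[0,0,0],"hand":0},{"translation":[0,0,0],"delta_rot":[0,0,0],"hand":0},{"translation":[0,0,0],"delta_rot":[0,0,0],"hand":0}]'; python3 -c "
from h import *
rep([.553,-.1965,.0945],down(np.deg2rad(81.2)));tilt();take('wrist','w24');plane('w24');lip('w24');big('w24',160,190,350,384,4,'w24b')"
```

```text
time: 18.32
tcp_pos: [0.5536, -0.1964, 0.0956]
tcp_rot: [0.054, 0.704, -0.055, 0.706]
wrist_force: [-0.9, 0.6, 1.9]
grip_width: 0.219
t18.32 tcp [ 0.5536 -0.1964  0.0956] y-head 81.1 xaxis [ 0.003 -0.001 -1.   ] F [-0.9  0.6  1.9] grip 0.219 q [-0.34  0.28 -0.18  1.11 -0.   -0.19]
 d [-0.0006 -0.0001 -0.0011]
 drot units [0.01 0.03 0.01]
tilt about dock x: -0.001  about y: -0.003 rel y 0.0002 x 0.0006 z 0.0956
w24 1711 block slope x -0.001, y(left up +) 0.001, z0 0.0632 y range -0.0285 0.0285 left bottom ~0.0183 right ~0.0182
w24 lip n2990 slopes x -0.001 y 0.002 zc 0.1083 x -0.0135..0.0157 y -0.0090..0.0094
```

View pics/w24b.png

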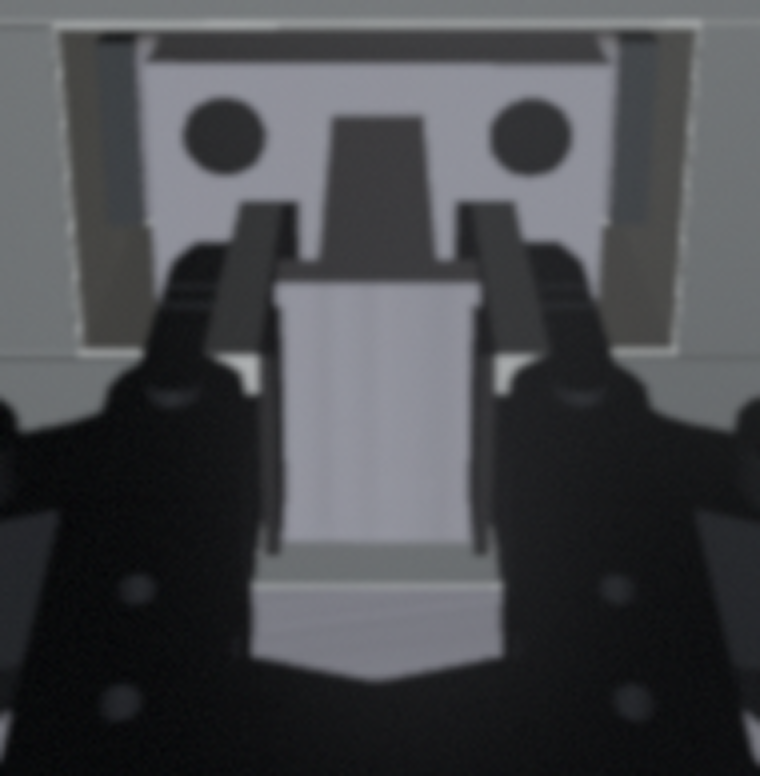

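The flat pads now hold the lip squarely (0.219). Left edge up again.

```bash
python3 -m jog '[{"translation":[-0.0006,-0.0037,0.0016],"delta_rot":[0.47,-0.07,0],"hand":0},{"translation":[-0.0006,-0.0037,0.0016],"delta_rot":[0.47,-0.07,0],"hand":0},{"translation":[-0.0006,-0.0037,0.0016],"delta_rot":[0.47,-0.07,0],"hand":0}]'; python3 -c "
from h import *
rep();tilt();take('wrist','w25');plane('w25');lip('w25')"
```

```text
time: 18.62
tcp_pos: [0.5521, -0.2036, 0.0985]
tcp_rot: [0.107, 0.699, 0.002, 0.707]
wrist_force: [0.7, -3.3, -1.1]
grip_width: 0.219
t18.62 tcp [ 0.5521 -0.2036  0.0985] y-head 81.5 xaxis [ 0.024  0.153 -0.988] F [ 0.7 -3.3 -1.1] grip 0.219 q [-0.42  0.31 -0.14  1.16  0.15 -0.28]
tilt about dock x: 0.155  about y: 0.000 rel y -0.0072 x 0.0002 z 0.0985
w25 1609 block slope x -0.005, y(left up +) 0.104, z0 0.0666 y range -0.0285 0.0255 left bottom ~0.0250 right ~0.0181
w25 lip n3014 slopes x 0.001 y 0.099 zc 0.1110 x -0.0140..0.0156 y -0.0185..-0.0001
```

```bash
python3 -m jog '[{"translation":[-0.0008,-0.005,0.002],"delta_rot":[0.15,-0.02,0],"hand":0},{"translation":[-0.0006,-0.004,0.002],"delta_rot":[0,0,0],"hand":0}]'; python3 -c "
from h import *
rep();tilt();take('wrist','w26');plane('w26');lip('w26')"
```

```text
time: 18.83
tcp_pos: [0.55, -0.2136, 0.1008]
tcp_rot: [0.116, 0.698, 0.01, 0.706]
wrist_force: [4.2, 6.7, -8.2]
grip_width: 0.217
t18.83 tcp [ 0.55   -0.2136  0.1008] y-head 81.3 xaxis [ 0.024  0.176 -0.984] F [ 4.2  6.7 -8.2] grip 0.217 q [-0.45  0.33 -0.12  1.18  0.17 -0.3 ]
tilt about dock x: 0.178  about y: 0.003 rel y -0.0174 x -0.0004 z 0.1008
w26 1521 block slope x 0.001, y(left up +) 0.208, z0 0.0712 y range -0.0285 0.0188 left bottom ~0.0331 right ~0.0193
w26 lip n3037 slopes x 0.007 y 0.206 zc 0.1132 x -0.0146..0.0150 y -0.0288..-0.0108
```

Block tilt 0.207 rad: left edge +15 mm, right edge +1 mm, no pitch. Now turning the other way about the raised left edge.

```bash
python3 -m jog '[{"translation":[0.0005,0.0035,0.0022],"delta_rot":[-0.47,0.07,0],"hand":0},{"translation":[0.0005,0.0035,0.0022],"delta_rot":[-0.47,0.07,0],"hand":0},{"translation":[0.0005,0.0035,0.0022],"delta_rot":[-0.47,0.07,0],"hand":0},{"translation":[0.0005,0.0035,0.0022],"delta_rot":[-0.47,0.07,0],"hand":0}]'; python3 -c "
from h import *
rep();tilt();take('wrist','w27');plane('w27');lip('w27')"
```

```text
time: 19.22
tcp_pos: [0.5501, -0.2, 0.1018]
tcp_rot: [0.048, 0.709, -0.062, 0.701]
wrist_force: [3.5, -0.6, -11.0]
grip_width: 0.219
t19.22 tcp [ 0.5501 -0.2     0.1018] y-head 81.0 xaxis [-0.013 -0.019 -1.   ] F [  3.5  -0.6 -11. ] grip 0.219 q [-0.34  0.28 -0.17  1.13 -0.02 -0.18]
tilt about dock x: -0.021  about y: 0.010 rel y -0.0039 x -0.0023 z 0.1018
w27 1824 block slope x 0.017, y(left up +) 0.053, z0 0.0691 y range -0.0285 0.0285 left bottom ~0.0259 right ~0.0224
w27 lip n3054 slopes x 0.023 y 0.057 zc 0.1141 x -0.0163..0.0132 y -0.0127..0.0056
```

The left edge dropped to about +8 mm because the vertical steps fall short under load. Continuing with larger z steps.

```bash
python3 -m jog '[{"translation":[0.002,0.003,0.005],"delta_rot":[-0.47,0.07,0],"hand":0},{"translation":[0.001,0.003,0.005],"delta_rot":[-0.47,0.07,0],"hand":0}]'; python3 -c "
from h import *
rep();tilt();take('wrist','w28');plane('w28');lip('w28')"
```

```text
time: 19.43
tcp_pos: [0.5514, -0.1918, 0.1072]
tcp_rot: [0.012, 0.713, -0.098, 0.694]
wrist_force: [2.7, 1.4, -13.0]
grip_width: 0.218
t19.43 tcp [ 0.5514 -0.1918  0.1072] y-head 81.1 xaxis [-0.035 -0.118 -0.992] F [  2.7   1.4 -13. ] grip 0.218 q [-0.28  0.27 -0.17  1.13 -0.12 -0.12]
tilt about dock x: -0.122  about y: 0.017 rel y 0.0044 x -0.0023 z 0.1072
w28 1776 block slope x 0.008, y(left up +) -0.070, z0 0.0746 y range -0.0272 0.0285 left bottom ~0.0273 right ~0.0319
w28 lip n3042 slopes x 0.015 y -0.067 zc 0.1194 x -0.0163..0.0133 y -0.0030..0.0153
```

Block tilt is now -0.07: left edge +9 mm, right edge +14 mm, both past their catches. Tipping further to be clearly past level.

```bash
python3 -m jog '[{"translation":[0.002,0.004,0.002],"delta_rot":[-0.4,0.06,0],"hand":0},{"translation":[0.0006,0.004,0.002],"delta_rot":[-0.2,0.03,0],"hand":0},{"translation":[0,0,0],"delta_rot":[0,0,0],"hand":0}]'; python3 -c "
from h import *
rep();tilt();take('wrist','w29');plane('w29');lip('w29')"
```

```text
time: 19.73
tcp_pos: [0.5539, -0.1849, 0.1123]
tcp_rot: [-0.015, 0.713, -0.124, 0.69]
wrist_force: [-0.3, -6.1, -4.6]
grip_width: 0.216
t19.73 tcp [ 0.5539 -0.1849  0.1123] y-head 81.2 xaxis [-0.047 -0.192 -0.98 ] F [-0.3 -6.1 -4.6] grip 0.216 q [-0.23  0.27 -0.17  1.13 -0.2  -0.07]
tilt about dock x: -0.197  about y: 0.017 rel y 0.0116 x -0.0009 z 0.1123
w29 1656 block slope x -0.014, y(left up +) -0.189, z0 0.0811 y range -0.0242 0.0282 left bottom ~0.0299 right ~0.0423
w29 lip n3007 slopes x -0.009 y -0.186 zc 0.1243 x -0.0149..0.0146 y 0.0053..0.0234
```

View pics/w29.png

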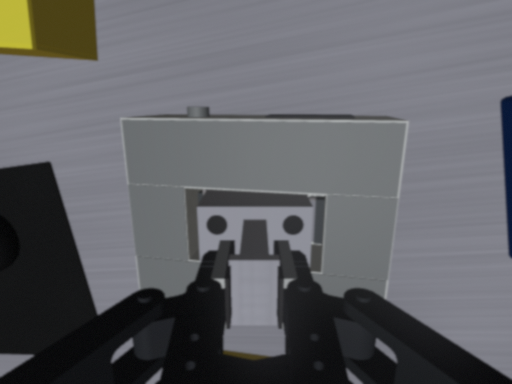

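Block tilt -0.189: right edge +24 mm, left edge +12 mm, so both sides are free. Now levelling while lifting.

```bash
python3 -m jog '[{"translation":[-0.0003,-0.002,0.006],"delta_rot":[0.4,-0.06,0],"hand":0},{"translation":[-0.0005,-0.003,0.006],"delta_rot":[0.45,-0.1,0],"hand":0},{"translation":[-0.0005,-0.003,0.006],"delta_rot":[0.45,-0.1,0],"hand":0},{"translation":[-0.0005,-0.003,0.006],"delta_rot":[0.45,-0.1,0],"hand":0},{"translation":[0,0,0.003],"delta_rot":[0,0,0],"hand":0}]'; python3 -c "
from h import *
rep([.553,-.1965,.1556],down(np.deg2rad(81.2)));tilt();take('wrist','w30');lip('w30',.11,.17)
plane('w30')"
```

```text
time: 20.2
tcp_pos: [0.5508, -0.1954, 0.1392]
tcp_rot: [0.057, 0.708, -0.051, 0.702]
wrist_force: [-0.2, -0.7, -4.8]
grip_width: 0.215
t20.20 tcp [ 0.5508 -0.1954  0.1392] y-head 81.3 xaxis [-0.007  0.009 -1.   ] F [-0.2 -0.7 -4.8] grip 0.215 q [-0.34  0.26 -0.1   1.21  0.01 -0.19]
 d [ 0.0022 -0.0011  0.0164]
 drot units [-0.09 -0.07 -0.02]
tilt about dock x: 0.008  about y: 0.009 rel y 0.0007 x -0.0024 z 0.1392
w30 lip n2994 slopes x -0.007 y 0.046 zc 0.1515 x -0.0164..0.0131 y -0.0084..0.0098
w30 2 block slope x -0.025, y(left up +) -0.297, z0 0.0615 y range -0.0017 -0.001 left bottom ~0.0067 right ~0.0263
```

View pics/w30.png

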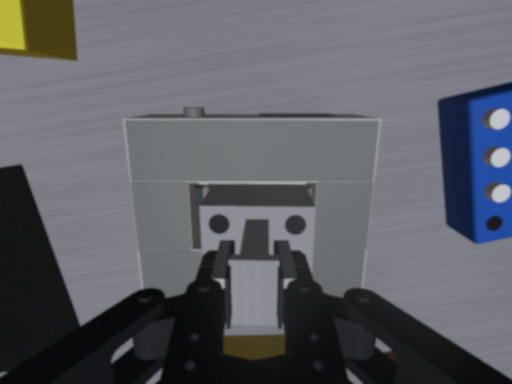

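It is free, with the underside about 63 mm up and a residual tilt of about 0.045. Raising about 17 mm and levelling.

```bash
sed -i 's/def plane(n):/def plane(n,zl=.058,zh=.1):/; s/(z>.058)&(z<.1)/(z>zl)\&(z<zh)/' h.py; python3 -m jog '[{"translation":[0.0015,0,0.006],"delta_rot":[-0.25,0.04,0],"hand":0},{"translation":[0,0,0.006],"delta_rot":[-0.2,0.03,0],"hand":0},{"translation":[0,0,0.003],"delta_rot":[0,0,0],"hand":0},{"translation":[0,0,0],"delta_rot":[0,0,0],"hand":0},{"translation":[0,0,0],"delta_rot":[0,0,0],"hand":0}]'; python3 -c "
from h import *
plane('w30',.09,.125)
rep();tilt();take('wrist','w31');lip('w31',.12,.19)
plane('w31',.11,.14)"
```

```text
time: 20.67
tcp_pos: [0.5524, -0.1933, 0.1557]
tcp_rot: [0.037, 0.709, -0.07, 0.7]
wrist_force: [0.5, -0.3, -4.5]
grip_width: 0.216
w30 1891 block slope x -0.006, y(left up +) 0.044, z0 0.1064 y range -0.0277 0.0284 left bottom ~0.0628 right ~0.0599
t20.67 tcp [ 0.5524 -0.1933  0.1557] y-head 81.4 xaxis [-0.016 -0.045 -0.999] F [ 0.5 -0.3 -4.5] grip 0.216 q [-0.31  0.25 -0.08  1.24 -0.05 -0.16]
tilt about dock x: -0.047  about y: 0.009 rel y 0.0031 x -0.0011 z 0.1557
w31 lip n3043 slopes x -0.016 y -0.012 zc 0.1232 x -0.0225..0.0038 y -0.0265..0.0296
w31 1739 block slope x -0.012, y(left up +) -0.010, z0 0.1229 y range -0.0271 0.0285 left bottom ~0.0775 right ~0.0782
```

```bash
python3 -c "
from h import *
lip('w31',.15,.19)
C=cloud(load('w31'));Q=C-[.553,-.1965,0];x=Q@xh;y=Q@yh;m=(Q[...,2]>.117)&(Q[...,2]<.13)&(load('w31')['c'].min(2)>100)&(abs(y)<.045)&(abs(x)<.03)
print('block top y',np.percentile(y[m],[.5,99.5]),'x',np.percentile(x[m],[.5,99.5]))
take('side','s31');take('top','t31');big('s31',215,130,315,290,4,'s31b');big('t31',180,140,380,280,4,'t31b')"
```

```text
w31 lip n2984 slopes x -0.009 y -0.006 zc 0.1679 x -0.0150..0.0145 y -0.0053..0.0129
block top y [-0.02671869  0.03298993] x [-0.02257672  0.01017703]
```

View pics/w31.png

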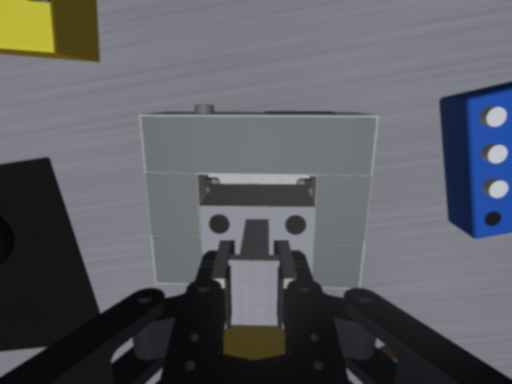

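View pics/s31.png

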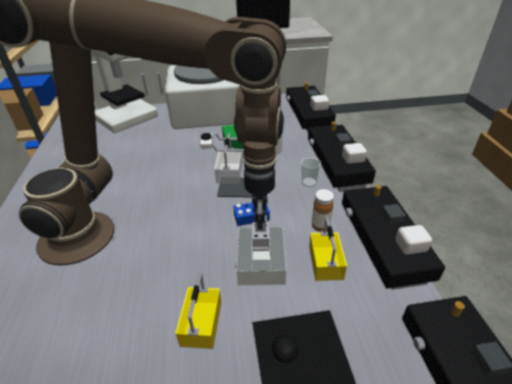

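Level to about 0.01 rad and about 19.7 mm above the dock, but 3.3 mm too far left. Nudging right.

```bash
python3 -m jog '[{"translation":[-0.0004,-0.0033,0.0005],"delta_rot":[0.08,-0.1,0],"hand":0},{"translation":[0,0,0],"delta_rot":[0,0,0],"hand":0},{"translation":[0,0,0],"delta_rot":[0,0,0],"hand":0},{"translation":[0,0,0],"delta_rot":[0,0,0],"hand":0}]'; python3 -c "
from h import *
rep();tilt();take('wrist','w32');lip('w32',.15,.19)
plane('w32',.11,.14)"
```

```text
time: 21.15
tcp_pos: [0.5512, -0.1973, 0.1549]
tcp_rot: [0.041, 0.706, -0.066, 0.704]
wrist_force: [0.9, -0.1, -4.8]
grip_width: 0.215
t21.15 tcp [ 0.5512 -0.1973  0.1549] y-head 81.3 xaxis [-0.006 -0.035 -0.999] F [ 0.9 -0.1 -4.8] grip 0.215 q [-0.33  0.25 -0.09  1.23 -0.04 -0.18]
tilt about dock x: -0.036  about y: 0.001 rel y -0.0010 x -0.0016 z 0.1549
w32 lip n2981 slopes x -0.001 y 0.005 zc 0.1672 x -0.0157..0.0139 y -0.0096..0.0086
w32 1860 block slope x -0.000, y(left up +) 0.001, z0 0.1222 y range -0.0285 0.0285 left bottom ~0.0772 right ~0.0771
```

```bash
python3 -m jog '[{"translation":[0.0007,0.0005,0.0012],"delta_rot":[0,0,0],"hand":0},{"translation":[0,0,0],"delta_rot":[0,0,0],"hand":0},{"translation":[0,0,0],"delta_rot":[0,0,0],"hand":0},{"translation":[0,0,0],"delta_rot":[0,0,0],"hand":0},{"translation":[0,0,0],"delta_rot":[0,0,0],"hand":0},{"translation":[0,0,0],"delta_rot":[0,0,0],"hand":0}]'; python3 -c "
from h import *
rep();tilt();take('wrist','w33');lip('w33',.15,.19)
plane('w33',.11,.14);take('side','s33');take('top','t33')
a=load('s33')['c'][110:290,170:350,::-1];b=load('t33')['c'][130:310,180:360,::-1]
cv2.imwrite('pics/st33.png',cv2.resize(np.hstack([a,b]),None,fx=2.2,fy=2.2,interpolation=2)); print(abs(status.get_state()['dq']).max())"
```

```text
time: 21.7
tcp_pos: [0.552, -0.1969, 0.1561]
tcp_rot: [0.041, 0.706, -0.066, 0.703]
wrist_force: [-0.6, 0.7, -4.7]
grip_width: 0.216
t21.70 tcp [ 0.552  -0.1969  0.1561] y-head 81.3 xaxis [-0.007 -0.035 -0.999] F [-0.6  0.7 -4.7] grip 0.216 q [-0.33  0.25 -0.08  1.23 -0.04 -0.17]
tilt about dock x: -0.036  about y: 0.001 rel y -0.0005 x -0.0010 z 0.1561
w33 lip n2972 slopes x -0.001 y 0.002 zc 0.1683 x -0.0150..0.0145 y -0.0091..0.0092
w33 1784 block slope x -0.007, y(left up +) 0.005, z0 0.1232 y range -0.0284 0.0285 left bottom ~0.0784 right ~0.0781
0.0012645463143668334
```

View pics/st33.png

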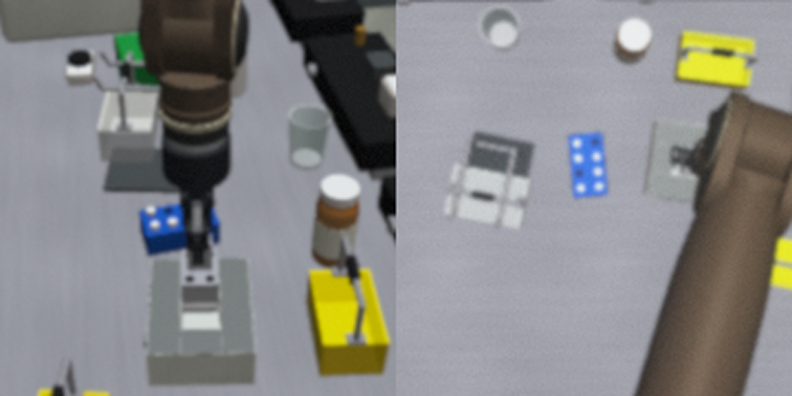

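The hood hangs across both prongs and the bystanders are in their places. The block is held level 20 mm above the dock and still, so I am handing in.

```bash
python3 -c "
from h import *
print(order.hand_in());rep()"
```

```text
the job is handed in; nothing more can be done
None
the job is handed in; nothing more can be done
```

I hung the clear hood on the stand, rocked the block free left edge first, and handed in while holding it level above the dock. That took about 22 s of robot time.

- **Hood:** I lifted it by its sleeve and lowered it onto both prongs. It pressed with 26 N at the expected height before I opened the gripper. The last pictures show it hanging across both prongs, with the bystanders and the yellow look-alikes looking undisturbed.
- **First rock, failed:** I gripped below the lip as described, but the fingers above the pads met the lip before the pads reached the plate. The left edge came up about 10 mm. On the way back the block pitched about 0.12 rad fore and aft in the grip, so I let it settle back to its starting pose.
- **Second rock:** I gripped the lip itself with the flat pads.
  - **Left edge:** it came up about 15 mm at 0.21 rad, with the right edge rising only about 1 mm.
  - **Other way:** I tipped the block to -0.19 rad, which put the right edge at about +24 mm and the left at about +12 mm.
  - **Left-edge dip:** partway through that turn the left edge sank to about +8 mm, still above the 6 mm catch height.
- **Last checks:**
  - **Level:** the block was within 0.01 rad.
  - **Height:** its underside was about 20 mm above the dock.
  - **Position:** it was centred over the well to within 1 mm and still.
  - **Tool angle:** the tool is tilted 0.036 rad, because the block turned slightly in the grip.

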